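# Load stir bars into the dryer from a flip-top box and restart it at its locking toggle

### The job

The warm-air dryer is running: before anything goes in, pull its red locking toggle outward and flip it to off (towards the side with the black dot), letting it drop home. Then gather every loose stir bar from the bench into the dryer's tray, turn the orange flip-top box upside down above the tray so that its lid swings open and all its bars fall in, and stand the box back upright, lid shut, on the blue mat. Only then pull the toggle and flip it back to on (green dot), locked home; do not knock the jar, the vials or the tape about.

Things in the scene. Friction and masses are not known exactly. Their poses are not given: they have to be found in the camera images.
- dryer: fixed white bench dryer; origin on the bench under the centre of its tray. Tray: 184 x 184 mm outside (own x, y), walls 8 mm thick with rims 56 mm above the bench. Control pod: block 184 x 90 mm adjoining the tray on its own -y side, centre 137 mm from the tray's centre, top 54 mm above the bench; the toggle stands in the middle of it. Own +x points roughly away from the robot
- tray_floor (a point): centre of the dark tray floor (18 mm above the bench), axes as the dryer's; inside, the tray measures 168 x 168 mm and the walls rise 38 mm above this floor
- toggle_pivot (a point): pivot of the locking toggle, 14 mm below the pod's top, axes as the dryer's; the bat swings about the dryer's y axis through this point
- dryer_toggle (a joint): lean of the toggle bat, rad: about +0.4 = leaning to the dryer's +x, beside the green dot (on); about -0.4 = leaning to -x, beside the black dot (off). Locked at both ends by a hidden ridge unless the bat is pulled out; little friction otherwise
- toggle_pull (a joint): how far the bat is pulled out along its own length, m: 0 home, 0.012 end of travel; about 8 mm are needed to pass the lock. Spring: 2 N at home, 6.3 N at full pull; it pulls the bat home when released at either end
- toggle_grip (a point): point on the axis of the red bat at the height to grip it, 54 mm from the pivot when home; own z runs outward along the bat. Red grip 13 to 15 mm thick, from 36 to 67 mm from the pivot; it holds still to a pinch and turns a little between the fingers as it swings; it may be pinched from above with the fingers along the dryer's y
- mat: fixed blue mat, 170 x 110 mm (own x, y), 2 mm thick, where the box is parked; origin at its middle on the bench
- flip_box: loose orange box with a clear flip lid, 44 mm high, about 160 g, origin on its underside; own x runs from its grip block to its nose. Solid grip block with black ribs: x -60 to -6 mm, 40 mm wide (y). Hollow part for bars: x -8 to +63 mm, 56 mm wide, its end wall (nose) sloping outward towards the top by 18 degrees
- flip_box_grip (a point): middle of the box's grip block (half-way up, 22 mm above its underside), 33 mm behind the box's origin, axes as the box's: where to grip it, 40 mm wide across y, from above or leaning back by up to 45 degrees (away from the nose), which keeps the lid's swing clear
- flip_lid (a joint): opening of the clear lid, rad: 0 shut, 1.45 wide open. It covers the hollow part only and hinges freely at the end next to the grip block; no latch: it hangs open by its weight when the box is tipped past about 100 degrees and falls shut when the box is upright. Tipping to about 130 degrees with the nose lowered empties the box
- jar: small capped white jar, 53 mm across, 48 mm high, a bystander
- vial_a: sample vial with white cap, 27 mm across, 56 mm high, a bystander
- vial_b: sample vial with orange cap, 27 mm across, 56 mm high, a bystander
- tape: black roll of tape, 53 mm across, 19 mm high, a bystander
- stray0_mid (a point): white stir bar with a blue ring round its middle, 36 mm long (its own x), 11 mm thick and wide, 12 g, does not roll; the point is its centre. Lies loose on the bench at the start, or is absent
- stray1_mid (a point): white stir bar with a blue ring round its middle, 36 mm long (its own x), 11 mm thick and wide, 12 g, does not roll; the point is its centre. Lies loose on the bench at the start, or is absent
- stray2_mid (a point): white stir bar with a blue ring round its middle, 36 mm long (its own x), 11 mm thick and wide, 12 g, does not roll; the point is its centre. Lies loose on the bench at the start, or is absent
- stray3_mid (a point): white stir bar with a blue ring round its middle, 36 mm long (its own x), 11 mm thick and wide, 12 g, does not roll; the point is its centre. Lies loose on the bench at the start, or is absent
- boxed0_mid (a point): white stir bar with a blue ring round its middle, 36 mm long (its own x), 11 mm thick and wide, 12 g, does not roll; the point is its centre. Lies in the flip-top box at the start, or is absent
- boxed1_mid (a point): white stir bar with a blue ring round its middle, 36 mm long (its own x), 11 mm thick and wide, 12 g, does not roll; the point is its centre. Lies in the flip-top box at the start, or is absent
- boxed2_mid (a point): white stir bar with a blue ring round its middle, 36 mm long (its own x), 11 mm thick and wide, 12 g, does not roll; the point is its centre. Lies in the flip-top box at the start, or is absent
- boxed3_mid (a point): white stir bar with a blue ring round its middle, 36 mm long (its own x), 11 mm thick and wide, 12 g, does not roll; the point is its centre. Lies in the flip-top box at the start, or is absent

How it is judged:
By the outcome, as a careful person would: the job done as asked, in the order asked, and still so for the second after the job is handed in, with the robot touching nothing.
Of stray0, stray1, stray2, stray3 only 2 to 4 are there at a start; the rules pass over those that are not, and their reading is None.
Of boxed0, boxed1, boxed2, boxed3 only 2 to 4 are there at a start; the rules pass over those that are not, and their reading is None.
At some moment in a run one of stray0, stray1, stray2, stray3, flip_box may be knocked a few centimetres aside while the robot is not near it.
It also fails if it takes over 210 s, if anything falls off the work surface, if the arm or the gripper's body presses on something with over 40 N, if the wrist force passes 120 N, or if a joint passes its speed limit or range.

### The arm

A 6-joint arm with a two-finger parallel gripper is mounted at the origin on a cart in front of the work surface, level with it; the furniture and walls round the work are solid. World frame = base frame: x ahead of the robot, y to its left, z up, the work surface at z = 0. Lengths are in m, angles in rad, forces in N, time in s.
With the tool pointing down it reaches from about 0.375 to 0.975 m from the base axis. Payload 3.8 kg.
Tool frame: the origin (TCP) lies where the fingers leave the gripper's body, on its centre line; the fingertips stand 73 mm ahead of it and the grasp point (between the pads) lies 54 mm ahead of it; z points along the fingers, y is the line along which they close (so a half turn about z gives the same grasp; the last joint's range is limited). The gripper opens to 85 mm and grips with 20 to 120 N. Pads are 22 mm wide; open, the fingers measure 114 mm over their backs; the gripper's body (76 mm by 85 mm) begins 54 mm behind the grasp point. The pads swing forward as they close: fully open they stand 13 mm farther back than shut.
Start: joints at [-1.298, 0.264, 1.604, -0, 1.274, -0.037], TCP at [0.206, -0.643, 0.304] pointing down, gripper open.
Joint ranges: [-2.63, 2.63], [-0.94, 2.18], [0.31, 2.57], [-1.31, 4.45], [0, 2.66], [-2.55, 2.55]. Speed limits (rad/s): [2.57, 2.57, 3.14, 3.14, 3.14, 3.14].

### API

Orientations are given as a unit quaternion [x, y, z, w].
In Python, from workcell import * gives the robot as it stands. The module is installed in compiled form; this text tells all that it offers.
- The arm moves only by the shell command python3 -m creep 'ROWS' [FORCE]. ROWS is JSON, one flat list of numbers, 5 for each row, row after row: the shift along the tool's x, y, z normalised to -1 to 1, where 1 is 2 cm, then the turn about the tool's z normalised to -1 to 1, where 1 is 0.12 rad, then the closure, from 0 (fully open) to 1 (shut). In form: [x, y, z, turn, claw, x, y, z, turn, claw, ...]. A call has 1 to 20 rows; each row shifts and turns the commanded pose from where the row before left it, along the tool's axes as they then stand; what a row does not reach is not made up. A row lasts 1/12 s, in which the tool goes at most 41.7 mm and 7.16 degrees, less where a joint would pass 70% of its speed; a pose out of reach is approached as far as the arm can. A call with a number of a shift or a turn outside -1 to 1 is refused whole. A call with a gripper value outside its range is refused whole. The fingers move at their own pace and stop on an object; FORCE is the grip in N (left out, the last holds). Time passes only in rows, so rows that do not move let the fingers close. It gives the time, the measured TCP pose, the force, the opening and the grip force at its end, in the units of the state.
- observe(): the state, without advancing time (a new reading comes with each control period).
- read_camera(name): name is "scene" or "top" or "wrist"; returns the picture (480x640x3 uint8, red, green, blue); there is no depth.
- camera_info(name): a dict with "K" (3x3 intrinsics, pixels), "R" (3x3) and "t" (3): a world point X has camera coordinates R X + t; the wrist camera has in their place "T_tool_cam" (4x4, takes a point from camera to tool coordinates, whose origin is the TCP and whose axes are the flange's). Camera axes: x right, y down, z forward; pixel columns grow to the right and rows downward; lengths in m; the calibration is good to about 2 mm. A picture is of the moment at which its call begins: read the wrist's pose just before it. camera_info takes no time and is no camera call.
- hand_in(): hands the job in; it is judged then, once.
The state is a dict: "time": time; "joint_positions": joint angles; "dq": joint speeds; "joint_torque": joint torques, N m; "ee_pos": TCP position; "orientation": TCP orientation; "contact_force": force on the tool from outside, world axes, zero at the start; "ft_torque": the same for the moment, N m; "opening": finger opening in m; "finger_force": force on a finger pad.
Only numpy, scipy, OpenCV 4.12 (cv2) and the standard library are available. Lean on these libraries where they do the work, as an engineer would, in place of code of your own. Each camera call takes 0.05 s, during which the arm holds its last target. There are 200 camera calls.

## Working session

There is one attempt and no reset: what is moved stays moved. The work goes in short steps, Python scripts to look and compute and a shell command to move; the robot and the scene stay as the last step left them, time stands still between calls to the robot, and variables do not carry over. Pictures are saved under pics/ and viewed, at most 14 in all, crops included, and the job is handed in when it is done.

```bash
mkdir -p pics
cat > h.py <<'E'
from workcell import *
import numpy as np, cv2
from scipy.spatial.transform import Rotation as Rot
def cam(name):
    i=camera_info(name); K=np.array(i["K"])
    if name=="wrist":
        s=observe(); T=np.eye(4); T[:3,:3]=Rot.from_quat(s["orientation"]).as_matrix(); T[:3,3]=s["ee_pos"]
        C=T@np.array(i["T_tool_cam"]); R=C[:3,:3].T; t=-R@C[:3,3]
    else: R=np.array(i["R"]); t=np.array(i["t"])
    return K,R,t
def ray(c,u,v,z):
    K,R,t=c; d=R.T@np.linalg.solve(K,[u,v,1]); o=-R.T@t
    return o+d*(z-o[2])/d[2]
def proj(c,X):
    K,R,t=c; p=K@(R@np.array(X)+t); return p[:2]/p[2]
def snap(name,fn,crop=None,s=1):
    c=cam(name); im=read_camera(name)[:,:,::-1].copy(); cv2.imwrite("pics/raw_"+fn,im)
    if crop: x0,y0,x1,y1=crop; im=im[y0:y1,x0:x1]
    if s!=1: im=cv2.resize(im,None,fx=s,fy=s,interpolation=cv2.INTER_CUBIC)
    cv2.imwrite("pics/"+fn,im); return c
E
python3 - <<'E'
from h import *
for n in("top","scene"):
    c=snap(n,n+"0.png",s=1.25); print(n,-c[1].T@c[2],c[0][0,0], c[1][2])
print(camera_info("wrist")); print(observe())
E
```

```text
top [0.27722234 0.01904198 1.5430797 ] 610.5154710680318 [ 0.16204736 -0.00240748 -0.98678004]
scene [0.09106547 0.55975994 0.86560812] 485.69101642792793 [ 0.41709332 -0.52140049 -0.7444291 ]
{'K': array([[360.20933999,   0.        , 317.53917426],
       [  0.        , 360.20933999, 241.24368519],
       [  0.        ,   0.        ,   1.        ]]), 'T_tool_cam': array([[ 7.60214757e-04, -9.53811012e-01, -3.00406351e-01,
         7.66250179e-02],
       [ 9.99999705e-01,  7.58089324e-04,  1.23634496e-04,
        -3.21214662e-06],
       [ 1.09810904e-04, -3.00406357e-01,  9.53811307e-01,
        -6.97152458e-02],
       [ 0.00000000e+00,  0.00000000e+00,  0.00000000e+00,
         1.00000000e+00]])}
{'time': 0.1, 'joint_positions': array([-1.29787848e+00,  2.64705750e-01,  1.60528464e+00,  4.54140942e-06,
        1.27366557e+00, -3.68907085e-02]), 'dq': array([-0.00019252, -0.00121978, -0.00475467,  0.00198962, -0.00052149,
       -0.00022306]), 'joint_torque': array([-4.75465258e-04, -5.16713119e+01, -3.68591774e+01, -1.23565187e-04,
        6.38057885e-03, -3.85844010e-05]), 'ee_pos': array([ 0.20565603, -0.64235973,  0.30264203]), 'orientation': array([ 9.88025881e-01,  1.54284781e-01, -1.19311416e-04, -1.02473449e-03]), 'contact_force': array([-0.48076682, -0.02548837, -0.31458607]), 'ft_torque': array([0.00908584, 0.01569439, 0.02805233]), 'finger_force': 0.0, 'opening': 0.08532948061246984}
```

View pics/top0.png

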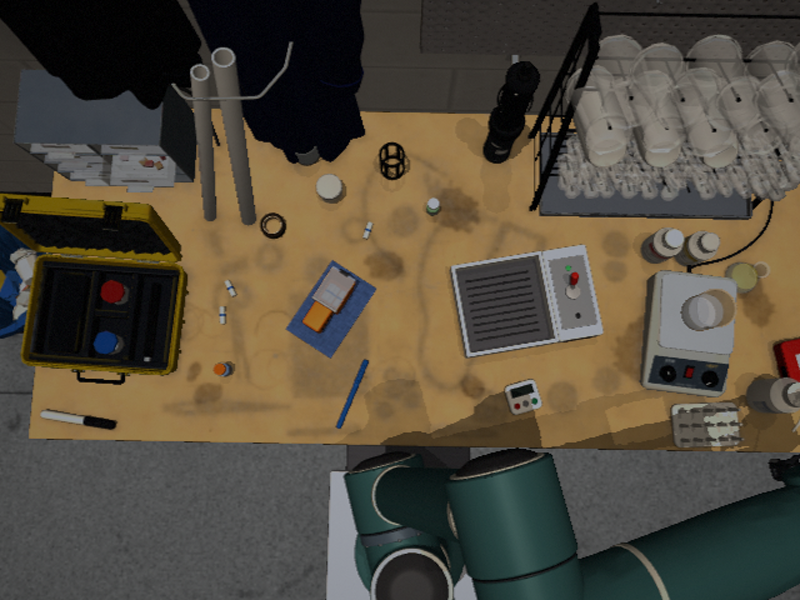

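View pics/scene0.png

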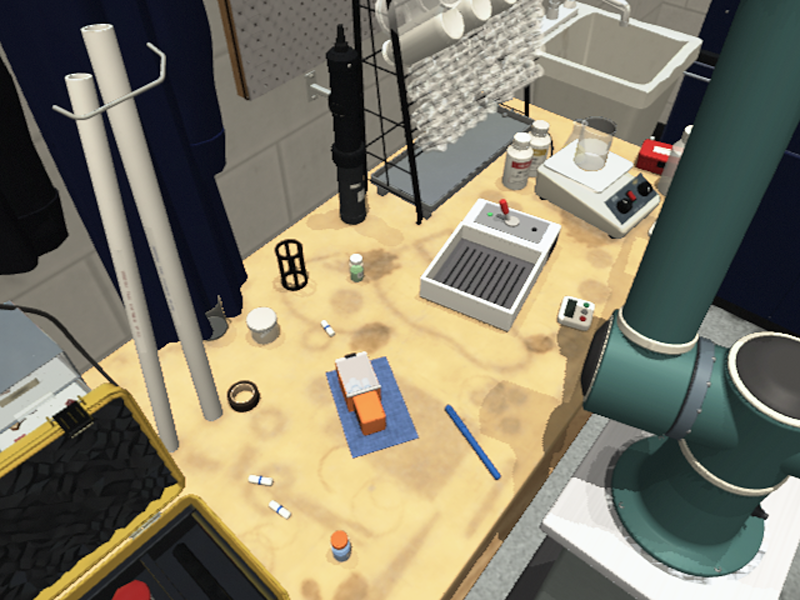

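The top view shows the dryer tray centre at about (503,303) in the 1.25x picture and the toggle at (573,280). The box is on the mat at (330,305). There are three loose bars at (368,230), (230,289) and (223,315). The jar is at (329,187), the tape at (272,225), and the vials at (433,205) and (222,369). I'll enlarge the parts that matter.

Run:
```python
from h import *
im=cv2.imread("pics/raw_top0.png")
cv2.imwrite("pics/cA.png",cv2.resize(im[165:295,165:335],None,fx=4.5,fy=4.5,interpolation=cv2.INTER_CUBIC))
cv2.imwrite("pics/cB.png",cv2.resize(im[190:290,355:485],None,fx=6,fy=6,interpolation=cv2.INTER_CUBIC))
```

```text
(no output)
```

View pics/cA.png

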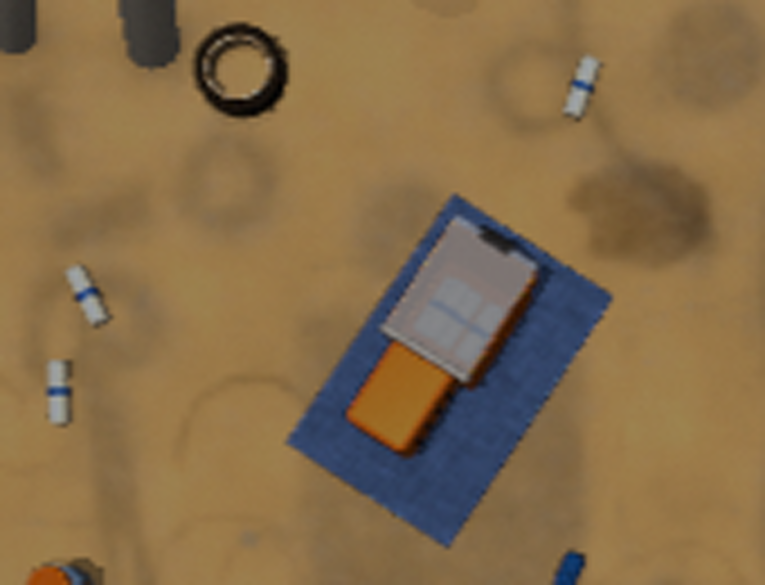

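View pics/cB.png

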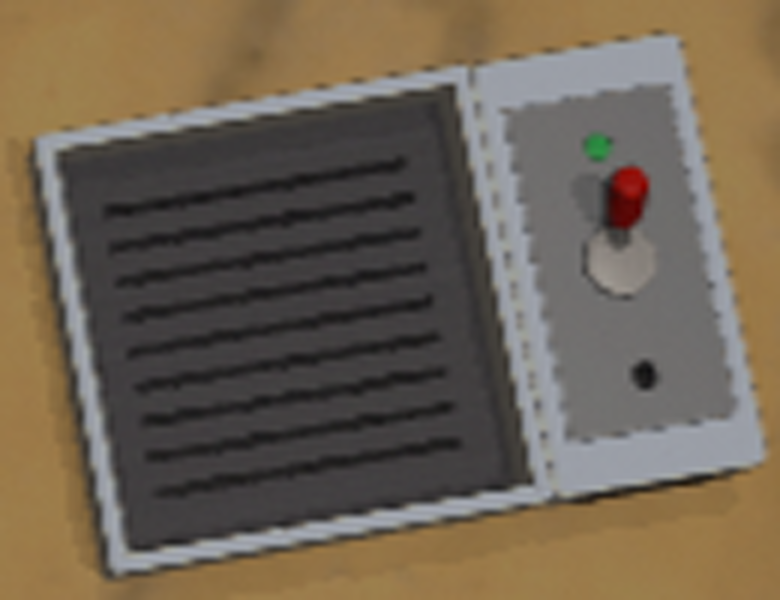

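Crop A shows the bars at (581,86), (87,294) and (59,392). The block's rear corners are at (346,413) and (407,453), and the lid corners at (457,218), (540,265), (465,383) and (383,328). Crop B shows the tray rim corners at (35,135), (467,68), (548,495) and (110,575). The pod's far corners are at (682,35) and (765,465), and the bat tip at (630,182).

```bash
cat >> h.py <<'E'
def A(u,v,z): return ray(cam("top"),165+(u+.5)/4.5-.5,165+(v+.5)/4.5-.5,z)
def B(u,v,z): return ray(cam("top"),355+(u+.5)/6-.5,190+(v+.5)/6-.5,z)
E
python3 - <<'E'
from h import *
np.set_printoptions(precision=4,suppress=True)
for m,a,b in[((581,86),(590,58),(573,117)),((87,294),(74,268),(101,324)),((59,392),(58,362),(59,423))]:
    a=A(*a,.0055);b=A(*b,.0055);d=a-b; print("stray",A(*m,.0055)[:2],(a+b)[:2]/2,np.linalg.norm(d),np.degrees(np.arctan2(d[1],d[0])))
M=[A(*p,.002)[:2] for p in[(455,195),(612,296),(448,547),(287,440)]]
print("mat",np.mean(M,0),[np.linalg.norm(M[i]-M[i-1]) for i in range(4)],np.degrees(np.arctan2(*(M[0]-M[3])[::-1])))
L=[A(*p,.047)[:2] for p in[(457,218),(540,265),(465,383),(383,328)]]
print("lid",L,[np.linalg.norm(L[i]-L[i-1]) for i in range(4)],np.degrees(np.arctan2(*(L[0]-L[3])[::-1])))
K=[A(*p,.046)[:2] for p in[(346,413),(407,453)]]; print("blk rear",K,np.mean(K,0),np.linalg.norm(K[0]-K[1]))
d=np.mean(L[:2],0)-np.mean(K,0); print("box axis",d,np.linalg.norm(d),np.degrees(np.arctan2(d[1],d[0])))
T=[B(*p,.056)[:2] for p in[(35,135),(467,68),(548,495),(110,575)]]
P=[B(*p,.054)[:2] for p in[(682,35),(765,465)]]
c=np.mean(T,0);ex=(T[0]-T[3]+T[1]-T[2]+P[0]-P[1]);ex/=np.linalg.norm(ex);ey=np.array([-ex[1],ex[0]])
print("dryer",c,"yaw",np.degrees(np.arctan2(ex[1],ex[0])),[((q-c)@ex,(q-c)@ey) for q in T+P])
for z in(.09,.1,.11):
    q=B(630,182,z)[:2]-c;print(z,q@ex,q@ey)
for n,u,v,z in[("jar",329,187,.048),("va",433,205,.056),("vb",222,369,.056),("tape",272,225,.019)]: print(n,ray(cam("top"),u/1.25,v/1.25,z))
E
```

```text
stray [0.6347 0.0973] [0.6339 0.097 ] 0.03592888077381769 -14.257897691102578
stray [0.509  0.3735] [0.5079 0.3732] 0.036006282476249166 28.18321750406814
stray [0.453  0.3862] [0.4527 0.3864] 0.034556635719287195 4.168427915578573
mat [0.4708 0.1667] [np.float64(0.1678985173625323), np.float64(0.10716468598970788), np.float64(0.1685143116029705), np.float64(0.10933362842160295)] -32.308605136700784
lid [array([0.549 , 0.1618]), array([0.5235, 0.1152]), array([0.4572, 0.1544]), array([0.4868, 0.2004])] [np.float64(0.0731864457882154), np.float64(0.05315815043291616), np.float64(0.07700060633943653), np.float64(0.05471902058118773)] -31.8385535725943
blk rear [array([0.4396, 0.219 ]), array([0.4183, 0.1849])] [0.429 0.202] 0.040252295444083916
box axis [ 0.1073 -0.0634] 0.12461613394440661 -30.60753544932724
dryer [ 0.4806 -0.1774] yaw 9.853515135121352 [(np.float64(0.09041427593322338), np.float64(0.09099581964883253)), (np.float64(0.09089393722951777), np.float64(-0.09059427372011003)), (np.float64(-0.08833707857256436), np.float64(-0.09093479021983905)), (np.float64(-0.09297113459017659), np.float64(0.09053324429111648)), (np.float64(0.09133697651941422), np.float64(-0.18198904222396087)), (np.float64(-0.0897847545602507), np.float64(-0.18118595036651577))]
0.09 0.02887181660479414 -0.13974729583068243
0.1 0.027525403705396537 -0.13721397251166872
0.11 0.02617899080599894 -0.13468064919265496
jar [0.7119 0.1746 0.048 ]
va [ 0.6762 -0.0361  0.056 ]
vb [0.3415 0.3684 0.056 ]
tape [0.6377 0.2915 0.019 ]
```

The measured sizes match those given: rim 182 mm against 184, mat 168x108 against 170x110, bars 35-36 mm. The moves offer only shifts and a yaw, so I need to know what the arm does with the tool's tilt at the edge of its reach. I'll test that high up, clear of everything.

```bash
python3 -m creep '[0,0,-1,0,0,0,0,-1,0,0,0,0,-1,0,0,0,0,-1,0,0,0,0,-1,0,0,0,0,-1,0,0,0,0,-1,0,0,0,0,-1,0,0,0,0,-1,0,0,0,0,-1,0,0,0,0,-1,0,0,0,0,-1,0,0,0,0,-1,0,0,0,0,-1,0,0,0,0,-1,0,0,0,0,-1,0,0,0,0,-1,0,0,0,0,-1,0,0,0,0,-1,0,0,0,0,-1,0,0]'; python3 -m creep '[0,0,-1,0,0,0,0,-1,0,0,0,0,-1,0,0,0,0,-1,0,0,0,0,-1,0,0,0,0,-1,0,0,0,0,-1,0,0,0,0,-1,0,0,0,0,-1,0,0,0,0,-1,0,0,0,0,-1,0,0,0,0,-1,0,0,0,0,-1,0,0,0,0,-1,0,0,0,0,-1,0,0,0,0,-1,0,0,0,0,-1,0,0,0,0,-1,0,0,0,0,-1,0,0,0,0,-1,0,0]'; python3 -c "
from workcell import *; print(observe()['joint_positions'])"
```

```text
time: 1.77
ee_pos: [0.2058, -0.6428, 0.7042]
orientation: [0.988, 0.154, -0.0, -0.001]
contact_force: [-0.3, -0.3, -1.0]
opening: 0.0851
finger_force: 0.0
time: 3.43
ee_pos: [0.1619, -0.5059, 0.9204]
orientation: [0.986, 0.154, 0.009, 0.06]
contact_force: [-0.0, -0.3, 0.2]
opening: 0.0856
finger_force: 0.0
[-1.31104695  0.32091102  0.31168056  0.00878393  2.38831721 -0.0432421 ]
```

```bash
python3 -m creep '[0,0,-1,0,0,0,0,-1,0,0,0,0,-1,0,0,0,0,-1,0,0,0,0,-1,0,0,0,0,-1,0,0]'; python3 -c "
from workcell import *; print(observe()['joint_positions'])";  python3 -m creep '[0,0,1,0,0,0,0,1,0,0,0,0,1,0,0,0,0,1,0,0,0,0,1,0,0,0,0,1,0,0,0,0,1,0,0,0,0,1,0,0,0,0,1,0,0,0,0,1,0,0]'; python3 -c "
from workcell import *; print(observe()['joint_positions'])"
```

```text
time: 3.93
ee_pos: [0.1441, -0.4503, 0.9565]
orientation: [0.985, 0.154, 0.013, 0.082]
contact_force: [-0.1, 0.1, -0.1]
opening: 0.0853
finger_force: 0.0
[-1.31936811  0.24664998  0.31189789  0.01459333  2.41609189 -0.04657663]
time: 4.77
ee_pos: [0.1544, -0.4823, 0.7577]
orientation: [0.985, 0.154, 0.013, 0.082]
contact_force: [0.5, -0.5, 0.2]
opening: 0.0854
finger_force: 0.0
[-1.31508123 -0.07677881  1.15466141  0.00950212  1.89747251 -0.05024498]
```

The arm does tilt at its reach limit, and the tilt stays: the tool now leans 9.5° outward. That gives me a way to lean it, but I have to undo this first. I'll fit the arm's simple kinematics to find where the inner limit can push it back.

Run:
```python
import numpy as np
J=np.array([[.2647,1.6053,1.27367],[.32091,.31168,2.38832],[.24665,.3119,2.41609],[-.07678,1.15466,1.89747]])
P=np.array([[.20565,-.6424,.30264],[.1619,-.5059,.9204],[.1441,-.4503,.9565],[.1544,-.4823,.7577]])
r=np.hypot(P[:,0],P[:,1]);z=P[:,2];a=J[:,0];b=a+J[:,1];c=b+J[:,2]
o=np.zeros(4);I=np.ones(4)
M=np.vstack([np.c_[np.sin(a),np.sin(b),np.sin(c),o,],np.c_[np.cos(a),np.cos(b),np.cos(c),I]])
s,res,rk,_=np.linalg.lstsq(M,np.r_[r,z],rcond=None);print("L1 L2 Lt h",s,res,rk,M@s-np.r_[r,z])
L1,L2,Lt,h=s
for zz in(.2,.3,.5,.7):
  d=np.sqrt(L1**2+L2**2+2*L1*L2*np.cos(2.57)); w=zz+Lt-h
  print(zz,"rmin down",np.sqrt(max(0,d*d-w*w)),"d",d)
```

```text
L1 L2 Lt h [0.51328467 0.56626671 0.28478087 0.2591124 ] [3.89004198e-07] 4 [ 2.87742884e-04 -1.87292722e-04 -5.14401944e-05  1.98535050e-04
  1.87231519e-04 -2.22822742e-04 -2.50279400e-04  2.85870623e-04]
0.2 rmin down 0.2104422311105062 d 0.30856472777024324
0.3 rmin down 0.0 d 0.30856472777024324
0.5 rmin down 0.0 d 0.30856472777024324
0.7 rmin down 0.0 d 0.30856472777024324
```

The planar model fits to under 0.3 mm. Pushing outward from the opposite azimuth (108°) will cancel the lean. I'll sweep the arm round at height, keeping the tool's y axis radial.

```bash
python3 -m creep '[1,0,0,-0.33,0,1,0,0,-0.33,0,1,0,0,-0.33,0,1,0,0,-0.33,0,1,0,0,-0.33,0,1,0,0,-0.33,0,1,0,0,-0.33,0,1,0,0,-0.33,0,1,0,0,-0.33,0,1,0,0,-0.33,0,1,0,0,-0.33,0,1,0,0,-0.33,0,1,0,0,-0.33,0,1,0,0,-0.33,0,1,0,0,-0.33,0,1,0,0,-0.33,0,1,0,0,-0.33,0,1,0,0,-0.33,0,1,0,0,-0.33,0,1,0,0,-0.33,0]';python3 -m creep '[1,0,0,-0.33,0,1,0,0,-0.33,0,1,0,0,-0.33,0,1,0,0,-0.33,0,1,0,0,-0.33,0,1,0,0,-0.33,0,1,0,0,-0.33,0,1,0,0,-0.33,0,1,0,0,-0.33,0,1,0,0,-0.33,0,1,0,0,-0.33,0,1,0,0,-0.33,0,1,0,0,-0.33,0,1,0,0,-0.33,0,1,0,0,-0.33,0,1,0,0,-0.33,0,1,0,0,-0.33,0,1,0,0,-0.33,0,1,0,0,-0.33,0,1,0,0,-0.33,0]'
```

```text
time: 6.43
ee_pos: [0.4569, -0.2368, 0.7347]
orientation: [0.849, 0.522, -0.02, 0.081]
contact_force: [-0.3, 0.1, 0.5]
opening: 0.0853
finger_force: 0.0
time: 8.1
ee_pos: [0.4938, 0.1463, 0.6752]
orientation: [0.581, 0.809, -0.05, 0.067]
contact_force: [0.6, 0.3, -0.0]
opening: 0.0853
finger_force: 0.0
```

```bash
python3 -m creep '[1,0,0,-0.33,0,1,0,0,-0.33,0,1,0,0,-0.33,0,1,0,0,-0.33,0,1,0,0,-0.33,0,1,0,0,-0.33,0,1,0,0,-0.33,0,1,0,0,-0.33,0,1,0,0,-0.33,0,1,0,0,-0.33,0,1,0,0,-0.33,0,1,0,0,-0.33,0,1,0,0,-0.33,0,1,0,0,-0.33,0,1,0,0,-0.33,0,1,0,0,-0.33,0,1,0,0,-0.33,0,1,0,0,-0.33,0,1,0,0,-0.33,0,1,0,0,-0.33,0]';python3 -m creep '[1,0,0,-0.33,0,1,0,0,-0.33,0,1,0,0,-0.33,0,1,0,0,-0.33,0,1,0,0,-0.33,0,1,0,0,-0.33,0,1,0,0,-0.33,0,1,0,0,-0.33,0,1,0,0,-0.33,0,1,0,0,-0.33,0,1,0,0,-0.33,0,1,0,0,-0.33,0,1,0,0,-0.33,0,1,0,0,-0.33,0,1,0,0,-0.33,0,1,0,0,-0.33,0,1,0,0,-0.33,0]';python3 -m creep '[0,1,-1,0,0,0,1,-1,0,0,0,1,-1,0,0,0,1,-1,0,0,0,1,-1,0,0,0,1,-1,0,0,0,1,-1,0,0,0,1,-1,0,0,0,1,-1,0,0,0,1,-1,0,0]'
cat >> h.py <<'E'
def tilt():
    s=observe(); R=Rot.from_quat(s["orientation"]).as_matrix(); print("z",R[:,2].round(4),"xtool az",np.degrees(np.arctan2(R[1,0],R[0,0])).round(2),"pos",s["ee_pos"].round(4),"q",s["joint_positions"].round(3),"t",round(s["time"],1),"F",s["contact_force"].round(1))
E
python3 -c "
from h import *; tilt()"
```

```text
time: 9.77
ee_pos: [0.244, 0.4391, 0.6156]
orientation: [0.224, 0.971, -0.072, 0.042]
contact_force: [-0.3, 0.0, -0.4]
opening: 0.0857
finger_force: 0.0
time: 11.18
ee_pos: [-0.0857, 0.4828, 0.5917]
orientation: [-0.109, 0.991, -0.082, 0.016]
contact_force: [-0.3, 0.7, 0.6]
opening: 0.0854
finger_force: 0.0
time: 12.02
ee_pos: [-0.1338, 0.6917, 0.7381]
orientation: [-0.108, 0.991, -0.08, 0.016]
contact_force: [3.6, -14.7, 16.9]
opening: 0.0856
finger_force: 0.0
z [ 0.0499 -0.1546 -0.9867] xtool az -167.46 pos [-0.1338  0.6917  0.7381] q [ 1.736  0.615  0.31  -0.034  2.377 -0.075] t 12.0 F [  3.6 -14.7  16.9]
```

```bash
python3 -m creep '[0,0,0,0,0,0,0,0,0,0]';python3 -m creep '[0,1,-1,0,0,0,1,-1,0,0,0,1,-1,0,0]';python3 -c "
from h import *; tilt()"
```

```text
time: 12.18
ee_pos: [-0.134, 0.6928, 0.7366]
orientation: [-0.108, 0.991, -0.079, 0.016]
contact_force: [0.0, -0.4, 0.1]
opening: 0.0855
finger_force: 0.0
time: 12.43
ee_pos: [-0.138, 0.7011, 0.7408]
orientation: [-0.109, 0.993, -0.053, 0.015]
contact_force: [-0.1, -0.9, 0.7]
opening: 0.0854
finger_force: 0.0
z [ 0.0405 -0.1011 -0.9941] xtool az -167.46 pos [-0.138   0.7011  0.7408] q [ 1.739  0.608  0.311 -0.032  2.329 -0.07 ] t 12.4 F [-0.1 -0.9  0.7]
```

```bash
python3 -m creep '[1,-0.5,0,-0.2,0,1,-0.2,0,-0.2,0,1,-0.2,0,-0.2,0,1,-0.2,0,-0.2,0,1,-0.2,0,-0.2,0,1,-0.2,0,-0.2,0,1,-0.2,0,-0.2,0,1,-0.2,0,-0.2,0]';python3 -c "
from h import *; tilt()";python3 -m creep '[0,1,-1,0,0,0,1,-1,0,0,0,1,-1,0,0,0,1,-1,0,0,0,1,-1,0,0,0,1,-1,0,0]';python3 -c "
from h import *; tilt()"
```

```text
time: 13.1
ee_pos: [-0.2805, 0.617, 0.7438]
orientation: [-0.204, 0.977, -0.054, 0.009]
contact_force: [0.7, -0.9, 0.1]
opening: 0.0853
finger_force: 0.0
z [ 0.0393 -0.1018 -0.994 ] xtool az -156.45 pos [-0.2805  0.617   0.7438] q [ 1.96   0.473  0.517  0.003  2.261 -0.021] t 13.1 F [ 0.7 -0.9  0.1]
time: 13.6
ee_pos: [-0.292, 0.6521, 0.7583]
orientation: [-0.203, 0.979, -0.018, 0.001]
contact_force: [0.5, -0.4, -0.6]
opening: 0.0851
finger_force: 0.0
z [ 0.0086 -0.0342 -0.9994] xtool az -156.59 pos [-0.292   0.6521  0.7583] q [ 1.955  0.582  0.311  0.006  2.283 -0.02 ] t 13.6 F [ 0.5 -0.4 -0.6]
```

```bash
python3 -m creep '[0,1,-1,0,0,0,1,-1,0,0]';python3 -c "
from h import *; tilt()"
```

```text
time: 13.77
ee_pos: [-0.2942, 0.658, 0.7597]
orientation: [-0.203, 0.979, -0.004, -0.002]
contact_force: [0.1, -0.3, -1.5]
opening: 0.0853
finger_force: 0.0
z [-0.0034 -0.008  -1.    ] xtool az -156.57 pos [-0.2942  0.658   0.7597] q [ 1.954  0.58   0.311  0.008  2.257 -0.02 ] t 13.8 F [ 0.1 -0.3 -1.5]
```

```bash
python3 -m creep '[0,-1,0.4,0,0,0,-1,0.4,0,0,0,-1,0.4,0,0,0,-1,0.4,0,0,0,-1,0.4,0,0,0,-1,0.4,0,0,0,-1,0.4,0,0,0,-1,0.4,0,0,-1,0,0.4,0.33,0,-1,0,0.4,0.33,0,-1,0,0.4,0.33,0,-1,0,0.4,0.33,0,-1,0,0.4,0.33,0,-1,0,0.4,0.33,0,-1,0,0.4,0.33,0,-1,0,0.4,0.33,0,-1,0,0.4,0.33,0,-1,0,0.4,0.33,0,-1,0,0.4,0.33,0,-1,0,0.4,0.33,0]';python3 -m creep '[-1,0,0,0.33,0,-1,0,0,0.33,0,-1,0,0,0.33,0,-1,0,0,0.33,0,-1,0,0,0.33,0,-1,0,0,0.33,0,-1,0,0,0.33,0,-1,0,0,0.33,0,-1,0,0,0.33,0,-1,0,0,0.33,0,-1,0,0,0.33,0,-1,0,0,0.33,0,-1,0,0,0.33,0,-1,0,0,0.33,0,-1,0,0,0.33,0,-1,0,0,0.33,0,-1,0,0,0.33,0,-1,0,0,0.33,0,-1,0,0,0.33,0,-1,0,0,0.33,0]';python3 -m creep '[-1,0,0,0.33,0,-1,0,0,0.33,0,-1,0,0,0.33,0,-1,0,0,0.33,0,-1,0,0,0.33,0,-1,0,0,0.33,0,-1,0,0,0.33,0,-1,0,0,0.33,0,-1,0,0,0.33,0,-1,0,0,0.33,0,-1,0,0,0.33,0,-1,0,0,0.33,0,-1,0,0,0.33,0,-1,0,0,0.33,0,-1,0,0,0.33,0]';python3 -c "
from h import *; tilt()"
```

```text
time: 15.43
ee_pos: [0.003, 0.5551, 0.5993]
orientation: [0.034, 0.999, -0.005, -0.0]
contact_force: [-0.2, 0.1, -0.1]
opening: 0.0856
finger_force: 0.0
time: 17.1
ee_pos: [0.3549, 0.3878, 0.6014]
orientation: [0.417, 0.909, -0.004, 0.003]
contact_force: [0.0, -0.2, 0.5]
opening: 0.0849
finger_force: 0.0
time: 18.35
ee_pos: [0.4791, 0.1196, 0.6047]
orientation: [0.665, 0.747, -0.004, 0.005]
contact_force: [0.9, -0.0, -0.8]
opening: 0.0855
finger_force: 0.0
z [ 0.0024 -0.0121 -0.9999] xtool az 96.7 pos [0.4791 0.1196 0.6047] q [ 0.201 -0.118  1.473 -0.013  1.786  0.081] t 18.4 F [ 0.9 -0.  -0.8]
```

```bash
python3 -m creep '[0,0,1,0.97,0,0,0,1,0.97,0,0,0,1,0.97,0,0,0,1,0.97,0,0,0,1,0.97,0,0,0,1,0.97,0,0,0,1,0.97,0,0,0,1,0.97,0,0,0,1,0.97,0,0,0,1,0.97,0,0,0,1,0.97,0,0,0,1,0.97,0,0,0,1,0.97,0,-0.1,1,1,0,0,-0.1,1,1,0,0,-0.1,1,1,0,0,-0.1,1,0.7,0,0,-0.1,1,0,0,0,-0.1,1,0,0,0,-0.1,1,0,0,0]';python3 -m creep '[-0.1,1,0,0,0,-0.1,1,0,0,0,-0.1,1,0,0,0,-0.1,1,0,0,0,-0.1,1,0,0,0,-0.1,1,0,0,0,-0.1,1,0,0,0,0,1,0,0,0,0,1,0,0,0,0,1,0,0,0,0,1,0,0,0,0,1,0,0,0,0,1,0,0,0,0,1,0,0,0,0,0.5,0,0,0,0,0,0,0,0]'
cat >> h.py <<'E'
def go(g,az=None,below=.054):
    "tool-frame shift (2cm units) bringing the grasp point to world g, and turn units to x-tool azimuth az"
    s=observe(); R=Rot.from_quat(s["orientation"]).as_matrix(); a=np.degrees(np.arctan2(R[1,0],R[0,0]))
    turn=0 if az is None else -np.radians((az-a+180)%360-180)
    R2=R@Rot.from_euler("z",turn).as_matrix(); p=s["ee_pos"]+below*R[:,2]
    print("turn u",(turn/.12).round(2),"then shift u",(R2.T@(np.array(g)-p)/.02).round(2),"grasp now",p.round(4))
E
python3 - <<'E'
from h import *
tilt(); go((.5247,-.3088,.0897),9.85); c=snap("wrist","w1.png"); print(proj(c,(.5247,-.3088,.0897)),proj(c,(.504,-.3124,.054)))
E
```

```text
time: 20.02
ee_pos: [0.4899, -0.0251, 0.272]
orientation: [0.996, 0.088, 0.0, 0.007]
contact_force: [-0.5, 0.7, 0.1]
opening: 0.0853
finger_force: 0.0
time: 21.35
ee_pos: [0.5272, -0.3141, 0.2759]
orientation: [0.996, 0.087, -0.0, 0.008]
contact_force: [-0.2, -0.4, 0.1]
opening: 0.0852
finger_force: 0.0
z [ 0.0012 -0.015  -0.9999] xtool az 10.01 pos [ 0.5272 -0.3141  0.2759] q [-0.572  0.164  1.777 -0.013  1.192  0.828] t 21.4 F [-0.2 -0.4  0.1]
turn u 0.02 then shift u [-0.07 -0.42  6.61] grasp now [ 0.5273 -0.3149  0.2219]
[306.12360082 237.8309187 ] [306.92148906 249.11222711]
```

View pics/w1.png

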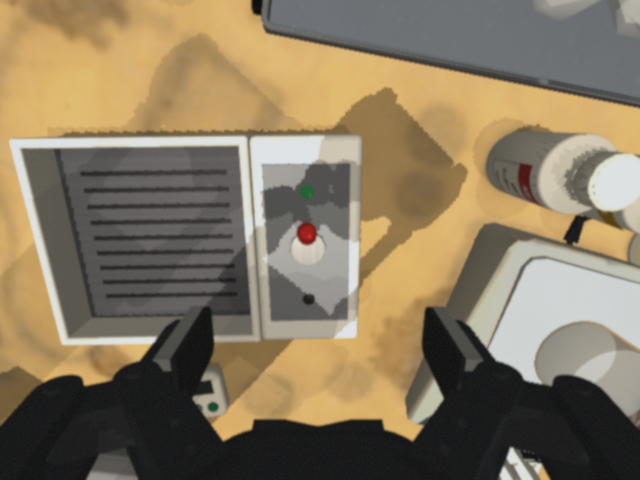

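The projected grip point (306,238) lands on the red bat, whose tip I read at (307,232). I'll go down, pinch, pull out 11 mm, and swing towards -x.

```bash
python3 -m creep '[0,-0.1,1,0,0.3,0,-0.1,1,0,0.3,0,-0.1,1,0,0.3,0,-0.1,1,0,0.3,-0.07,0,1,0,0.3,0,0,1,0,0.3,0,0,0.6,0,0.3,0,0,0,0,0.3,0,0,0,0,0.3]'; python3 -c "
from h import *; go((.5247,-.3088,.0897),9.85)"; python3 -m creep '[0,0,0,0,1,0,0,0,0,1,0,0,0,0,1,0,0,0,0,1,0,0,0,0,1,0,0,0,0,1,0,0,0,0,1,0,0,0,0,1,0,0,0,0,1,0,0,0,0,1]' 50; python3 -c "
from h import *; tilt()"
```

```text
time: 22.15
ee_pos: [0.5234, -0.305, 0.1424]
orientation: [0.996, 0.089, -0.002, 0.006]
contact_force: [1.0, -0.1, 0.7]
opening: 0.0599
finger_force: 0.0
turn u 0.05 then shift u [ 0.04  0.17 -0.06] grasp now [ 0.5233 -0.3057  0.0884]
time: 22.98
ee_pos: [0.5248, -0.3074, 0.1443]
orientation: [0.996, 0.088, 0.0, 0.008]
contact_force: [0.5, -5.6, 5.3]
opening: 0.0118
finger_force: 50.9
z [ 0.0016 -0.016  -0.9999] xtool az 10.14 pos [ 0.5248 -0.3074  0.1443] q [-0.565  0.279  1.9   -0.016  0.953  0.838] t 23.0 F [ 0.5 -5.6  5.3]
```

```bash
python3 -m creep '[0.1,0,-0.25,0,1,0.11,0,-0.26,0,1,0,0,0,0,1,0,0,0,0,1]'; python3 -m creep '[-0.25,0,-0.1,0,1,-0.25,0,-0.07,0,1,-0.25,0,-0.05,0,1,-0.25,0,-0.03,0,1,-0.25,0,0,0,1,-0.25,0,0,0,1,-0.25,0,0.03,0,1,-0.25,0,0.05,0,1,-0.25,0,0.07,0,1,-0.25,0,0.1,0,1,0,0,0,0,1,0,0,0,0,1]'
python3 - <<'E'
from h import *
tilt(); c=snap("wrist","w2.png",(220,140,420,340),3)
E
```

```text
time: 23.32
ee_pos: [0.5281, -0.3065, 0.1524]
orientation: [0.996, 0.089, -0.001, 0.008]
contact_force: [3.4, -9.6, -7.1]
opening: 0.0123
finger_force: 49.5
time: 24.32
ee_pos: [0.48, -0.3153, 0.1536]
orientation: [0.996, 0.088, 0.001, 0.008]
contact_force: [4.1, -7.3, -3.1]
opening: 0.0121
finger_force: 48.6
z [ 0.0031 -0.0163 -0.9999] xtool az 10.1 pos [ 0.48   -0.3153  0.1536] q [-0.619  0.209  1.968 -0.014  0.952  0.784] t 24.3 F [ 4.1 -7.3 -3.1]
```

View pics/w2.png

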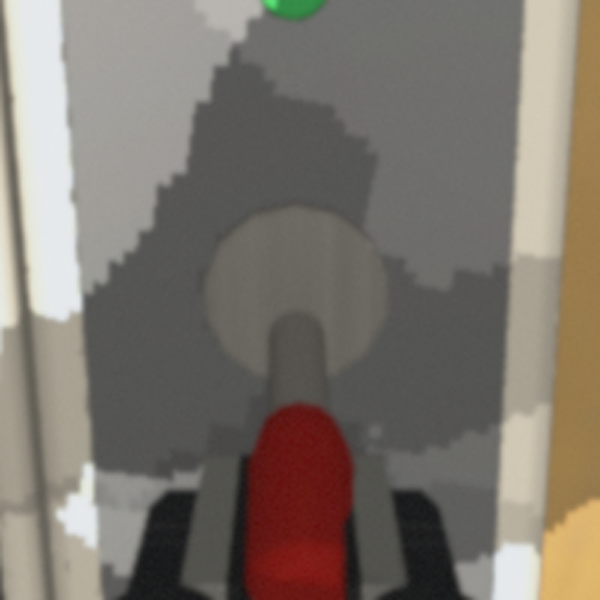

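The bat now leans to -x, pulled out about 10 mm. I'll let it go home along its own length, release, and rise.

```bash
python3 -m creep '[-0.08,0,0.03,0,1,0.1,0,0.25,0,1,0.1,0,0.25,0,1,0,0,0.1,0,1,0,0,0,0,1,0,0,0,0,0.3,0,0,0,0,0.3,0,0,0,0,0.3,0,0,0,0,0.3,0,0,-1,0,0.3,0,0,-1,0,0.3,0,0,-1,0,0.2,0,0,-1,0,0.1,0,0,-1,0,0.1,0,0,-1,0,0,0,0,-1,0,0]'
python3 - <<'E'
from h import *
tilt(); c=snap("wrist","w3.png",(220,140,420,340),2.2)
for f in(0.39,-.39): print([((proj(c,(.504+.9853*l*np.sin(f),-.3124+.1711*l*np.sin(f),.04+l*np.cos(f)))-(220,140))*2.2).round() for l in(.067,.079)])
E
```

```text
time: 25.7
ee_pos: [0.4809, -0.3111, 0.2803]
orientation: [0.996, 0.088, -0.002, 0.006]
contact_force: [-0.7, -0.8, -0.0]
opening: 0.085
finger_force: 0.0
z [-0.0028 -0.0114 -0.9999] xtool az 10.15 pos [ 0.4809 -0.3111  0.2803] q [-0.612  0.086  1.856 -0.012  1.196  0.786] t 25.7 F [-0.7 -0.8 -0. ]
[array([226.,  67.]), array([227.,  56.])]
[array([225., 224.]), array([225., 249.])]
```

View pics/w3.png

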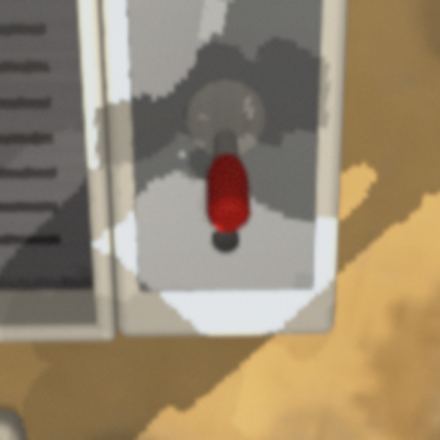

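The bat tip reads (228,220) against an expected (225,224), so the toggle is off and home. Next I'll check by code that the bars haven't been moved, then plan the first pick.

```bash
cat >> h.py <<'E'
def bars(x0=160,y0=165,x1=335,y1=300,area=(12,90)):
    im=read_camera("top"); c=cam("top"); roi=im[y0:y1,x0:x1].astype(int); hsv=cv2.cvtColor(im[y0:y1,x0:x1],cv2.COLOR_RGB2HSV)
    m=((hsv[...,1]<75)&(hsv[...,2]>120)).astype(np.uint8)
    m=cv2.morphologyEx(cv2.resize(m,None,fx=4,fy=4,interpolation=cv2.INTER_NEAREST),cv2.MORPH_CLOSE,np.ones((13,13)))
    for k in cv2.findContours(m,0,2)[0]:
        A_=cv2.contourArea(k)/16
        if not area[0]<A_<area[1]: continue
        bx=cv2.boxPoints(cv2.minAreaRect(k)); P=np.array([ray(c,x0+(u+.5)/4-.5,y0+(v+.5)/4-.5,.0055)[:2] for u,v in bx])
        e=[P[1]-P[0],P[2]-P[1]]; e=max(e,key=np.linalg.norm); 
        print("blob area",A_,P.mean(0).round(4),"len",np.linalg.norm(e).round(4),"az",np.degrees(np.arctan2(e[1],e[0])).round(1),"px",(bx.mean(0)/4+[x0,y0]).round())
E
python3 - <<'E'
from h import *
bars(); go((.6343,.0972,.146),-14.3)
E
```

```text
blob area 47.40625 [0.4535 0.3873] len 0.0358 az -172.1 px [178. 252.]
blob area 43.9375 [0.5088 0.3746] len 0.0364 az -151.0 px [184. 230.]
blob area 47.90625 [0.6351 0.0971] len 0.0375 az -16.5 px [294. 184.]
turn u 3.56 then shift u [  2.23 -21.82   3.89] grasp now [ 0.483  -0.3133  0.2299]
```

```bash
python3 -m creep '[0,0,0.4,0.89,0,0,0,0.4,0.89,0,0,0,0.4,0.89,0,0,0,0.4,0.89,0,0.1,-1,0.1,0,0.5,0.1,-1,0.1,0,0.5,0.1,-1,0.1,0,0.5,0.1,-1,0.1,0,0.5,0.1,-1,0.1,0,0.5,0.1,-1,0.1,0,0.5,0.1,-1,0.1,0,0.5,0.1,-1,0.1,0,0.5,0.1,-1,0.1,0,0.5,0.1,-1,0.1,0,0.5,0.1,-1,0.1,0,0.5,0.1,-1,0.1,0,0.5,0.1,-1,0.1,0,0.5,0.1,-1,0.1,0,0.5,0.1,-1,0.1,0,0.5,0.1,-1,0.1,0,0.5]'; python3 -m creep '[0.1,-1,0.1,0,0.5,0.1,-1,0.1,0,0.5,0.1,-1,0.1,0,0.5,0.1,-1,0.1,0,0.5,0.1,-1,0.1,0,0.5,0.1,-0.8,0.1,0,0.5,0,0,0,0,0.5,0,0,0,0,0.5]'
python3 - <<'E'
from h import *
tilt(); go((.6347,.0972,.023),-15); c=snap("wrist","w4.png"); print(proj(c,(.6347,.0972,.0055)))
E
```

```text
time: 27.47
ee_pos: [0.5905, -0.0092, 0.2101]
orientation: [0.992, -0.125, -0.001, 0.006]
contact_force: [-0.8, -0.1, 0.6]
opening: 0.0425
finger_force: 0.0
time: 28.13
ee_pos: [0.6311, 0.0994, 0.1973]
orientation: [0.992, -0.124, -0.001, 0.007]
contact_force: [-1.0, -0.6, -0.1]
opening: 0.0429
finger_force: 0.0
z [-0.0038 -0.0135 -0.9999] xtool az -14.24 pos [0.6311 0.0994 0.1973] q [ 0.123  0.283  1.785 -0.015  1.08   1.949] t 28.1 F [-1.  -0.6 -0.1]
turn u 0.11 then shift u [ 0.21 -0.06  6.01] grasp now [0.6309 0.0986 0.1433]
[315.39623189 228.760227  ]
```

View pics/w4.png

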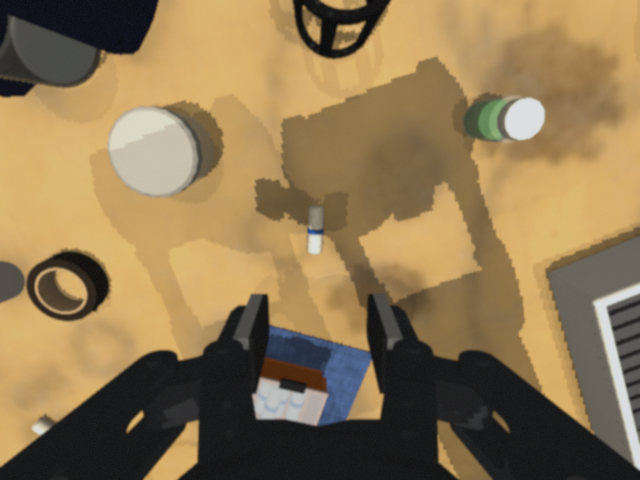

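The bar is at (315,231), within 2 px of the prediction and in line with tool x. I'll descend and grip.

```bash
python3 -m creep '[0.1,0,1,0.1,0.5,0.1,0,1,0,0.5,0,0,1,0,0.5,0,0,1,0,0.5,0,0,1,0,0.5,0,0,0.5,0,0.5,0,0,0.5,0,0.5,0,0,0,0,0.5,0,0,0,0,0.5]'; python3 -c "
from h import *; go((.6347,.0972,.023))"; python3 -m creep '[0,0,0,0,1,0,0,0,0,1,0,0,0,0,1,0,0,0,0,1,0,0,0,0,1,0,0,0,0,1,0,0,0,0,1]' 40; python3 -c "
from h import *; tilt()"
```

```text
time: 28.93
ee_pos: [0.6353, 0.0957, 0.0789]
orientation: [0.991, -0.131, -0.0, 0.007]
contact_force: [-0.5, -0.4, -0.8]
opening: 0.0425
finger_force: 0.0
time: 29.52
ee_pos: [0.6365, 0.0963, 0.0805]
orientation: [0.991, -0.131, 0.001, 0.006]
contact_force: [-0.2, -1.0, 6.5]
opening: 0.0091
finger_force: 39.6
z [ 0.0013 -0.0127 -0.9999] xtool az -15.02 pos [0.6365 0.0963 0.0805] q [ 0.117  0.421  1.844 -0.017  0.876  1.961] t 29.5 F [-0.2 -1.   6.5]Traceback (most recent call last):
  File "<string>", line 2, in <module>
    from h import *; go((.6347,.0972,.023))
                     ~~^^^^^^^^^^^^^^^^^^^^
  File "h.py", line 30, in go
    print("turn u",(turn/.12).round(2),"then shift u",(R2.T@(np.array(g)-p)/.02).round(2),"grasp now",p.round(4))
                   ^^^^^^^^^^^^^^^^
AttributeError: 'float' object has no attribute 'round'
```

```bash
sed -i 's/(turn\/.12).round(2)/round(turn\/.12,2)/' h.py; python3 -m creep '[0,0,-1,0,1,0,0,-1,0,1,0,0,-1,0,1,0,0,-1,0,1,0,0,-1,0,1,0,0,-1,0,1,0,0,0,0,1]';python3 -c "
from h import *; tilt(); go((.4755,-.1478,.13))"
```

```text
time: 30.1
ee_pos: [0.6381, 0.0982, 0.204]
orientation: [0.991, -0.131, 0.004, 0.005]
contact_force: [1.3, 0.1, 0.0]
opening: 0.0091
finger_force: 39.0
z [ 0.0068 -0.0119 -0.9999] xtool az -15.02 pos [0.6381 0.0982 0.204 ] q [ 0.119  0.283  1.771 -0.014  1.082  1.959] t 30.1 F [1.3 0.1 0. ]
turn u 0.0 then shift u [-4.7  13.95  1.09] grasp now [0.6384 0.0975 0.15  ]
```

```bash
python3 -m creep '[-0.33,1,0.04,0,1,-0.33,1,0.04,0,1,-0.33,1,0.04,0,1,-0.33,1,0.04,0,1,-0.33,1,0.04,0,1,-0.33,1,0.04,0,1,-0.33,1,0.04,0,1,-0.33,1,0.04,0,1,-0.33,1,0.04,0,1,-0.33,1,0.04,0,1,-0.33,1,0.04,0,1,-0.33,1,0.04,0,1,-0.33,1,0.04,0,1,-0.33,1,0.04,0,1,0,0,1,0,1,0,0,1,0,1,0,0,1,0,1,0,0,0.9,0,1,0,0,0,0,1]';python3 -c "
from h import *; tilt(); go((.4755,-.1478,.055))"; python3 -m creep '[0,0,0,0,0.5,0,0,0,0,0.5,0,0,0,0,0.5,0,0,0,0,0.5,0,0,-1,0,0.5,0,0,-1,0,0.5,0,0,-1,0,0.5,0,0,-1,0,0.5,0,0,-1,0,0.5]'; python3 -c "
from h import *; bars(); go((.5087,.374,.13),28.5)"
```

```text
time: 31.68
ee_pos: [0.4699, -0.1487, 0.1085]
orientation: [0.991, -0.131, -0.004, 0.006]
contact_force: [-1.4, 0.9, -0.5]
opening: 0.0087
finger_force: 39.1
z [-0.0095 -0.0099 -0.9999] xtool az -15.05 pos [ 0.4699 -0.1487  0.1085] q [-0.35   0.137  2.156 -0.017  0.854  1.494] t 31.7 F [-1.4  0.9 -0.5]
turn u 0.0 then shift u [ 0.27 -0.15 -0.03] grasp now [ 0.4694 -0.1492  0.0545]
time: 32.43
ee_pos: [0.474, -0.1486, 0.2152]
orientation: [0.991, -0.131, 0.001, 0.007]
contact_force: [-0.6, 1.0, -0.1]
opening: 0.0426
finger_force: 0.0
blob area 43.59375 [0.4536 0.3867] len 0.035 az 3.3 px [178. 252.]
blob area 42.125 [0.5094 0.3749] len 0.0353 az -151.0 px [184. 230.]
turn u -6.33 then shift u [ 13.91 -22.3    1.37] grasp now [ 0.4768 -0.1503  0.1656]
```

```bash
python3 -m creep '[0,0,0,-0.9,0.5,0,0,0,-0.9,0.5,0,0,0,-0.9,0.5,0,0,0,-0.9,0.5,0,0,0,-0.9,0.5,0,0,0,-0.9,0.5,0,0,0,-0.93,0.5,0.62,-1,0,0,0.5,0.62,-1,0,0,0.5,0.62,-1,0,0,0.5,0.62,-1,0,0,0.5,0.62,-1,0,0,0.5,0.62,-1,0,0,0.5,0.62,-1,0,0,0.5,0.62,-1,0,0,0.5,0.62,-1,0,0,0.5,0.62,-1,0,0,0.5,0.62,-1,0,0,0.5,0.62,-1,0,0,0.5,0.62,-1,0,0,0.5]'; python3 -m creep '[0.62,-1,0,0,0.5,0.62,-1,0.1,0,0.5,0.62,-1,0.1,0,0.5,0.62,-1,0.2,0,0.5,0.62,-1,0.2,0,0.5,0.62,-1,0.2,0,0.5,0.62,-1,0.2,0,0.5,0.62,-1,0.2,0,0.5,0.62,-1,0.2,0,0.5,0.3,-0.3,0.2,0,0.5,0,0,0,0,0.5,0,0,0,0,0.5]'
python3 - <<'E'
from h import *
tilt(); go((.5089,.3743,.022),28.5); c=snap("wrist","w5.png"); print(proj(c,(.5089,.3743,.0055)))
E
```

```text
time: 34.15
ee_pos: [0.4917, 0.1582, 0.2099]
orientation: [0.969, 0.246, -0.001, 0.006]
contact_force: [0.7, -0.2, 0.1]
opening: 0.0428
finger_force: 0.0
time: 35.15
ee_pos: [0.5058, 0.3757, 0.1741]
orientation: [0.969, 0.247, -0.003, 0.006]
contact_force: [0.3, -0.1, -0.1]
opening: 0.0426
finger_force: 0.0
z [-0.0017 -0.0138 -0.9999] xtool az 28.54 pos [0.5058 0.3757 0.1741] q [ 0.604  0.293  1.819 -0.012  1.039  1.683] t 35.1 F [ 0.3 -0.1 -0.1]
turn u 0.01 then shift u [0.16 0.05 4.9 ] grasp now [0.5057 0.375  0.1201]
[318.75813201 238.77497975]
```

View pics/w5.png

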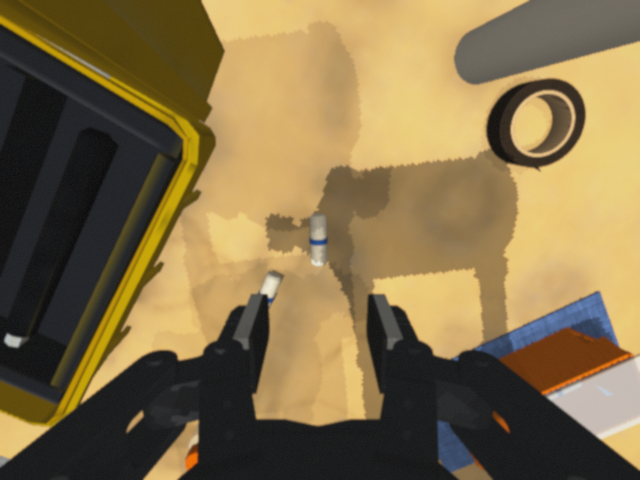

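The bar is at (318,240), matching the prediction. The case corner at (212,135) is the nearest hazard, so I'll check its clearance to the gripper body.

Run:
```python
from h import *
c=cam("wrist"); s=observe(); R=Rot.from_quat(s["orientation"]).as_matrix(); bar=np.array([.5089,.3743,.0055])
for px in[(212,135),(190,160),(160,225),(120,310),(207,110)]:
  for z in(.06,.1,.13): print(px,z,(R.T@(ray(c,*px,z)-bar)).round(3)[:2],end=" ")
  print()
sc=cam("scene"); print([proj(sc,ray(c,212,135,z))*1.25 for z in(0,.06,.1,.13)])
```

```text
(212, 135) 0.06 [ 0.07  -0.052] (212, 135) 0.1 [ 0.07  -0.041] (212, 135) 0.13 [ 0.071 -0.032] 
(190, 160) 0.06 [ 0.058 -0.064] (190, 160) 0.1 [ 0.061 -0.05 ] (190, 160) 0.13 [ 0.064 -0.04 ] 
(160, 225) 0.06 [ 0.024 -0.083] (160, 225) 0.1 [ 0.035 -0.065] (160, 225) 0.13 [ 0.043 -0.052] 
(120, 310) 0.06 [-0.025 -0.112] (120, 310) 0.1 [-0.004 -0.088] (120, 310) 0.13 [ 0.012 -0.07 ] 
(207, 110) 0.06 [ 0.081 -0.053] (207, 110) 0.1 [ 0.079 -0.042] (207, 110) 0.13 [ 0.078 -0.033] 
[array([198.89728636, 517.12555498]), array([192.03026674, 488.40231121]), array([187.13782616, 467.93830044]), array([183.28837226, 451.83687521])]
```

Run:
```python
from h import *
w=cam("wrist"); sc=cam("scene"); tp=cam("top"); s=observe(); R=Rot.from_quat(s["orientation"]).as_matrix(); bar=np.array([.5089,.3743,.0055])
def tri(a):
    A=[];b=[]
    for c,(u,v) in a:
        K,Rr,t=c; d=Rr.T@np.linalg.solve(K,[u,v,1]); d/=np.linalg.norm(d); P=np.eye(3)-np.outer(d,d); A.append(P); b.append(P@(-Rr.T@t))
    x=np.linalg.lstsq(np.vstack(A),np.concatenate(b),rcond=None)[0]; return x
for n,a in dict(top_corner=[(sc,(112/1.25,380/1.25)),(tp,(152/1.25,203/1.25))],hinge=[(sc,(185/1.25,483/1.25)),(tp,(183/1.25,262/1.25))],hinge2=[(sc,(185/1.25,483/1.25)),(w,(212,135))]).items():
    x=tri(a); print(n,x.round(3),[ (proj(c,x)-p).round(1) for c,p in a],(R.T@(x-bar)).round(3), proj(w,x))
```

```text
top_corner [0.614 0.456 0.263] [array([-0.7, -0.1]), array([0.3, 0.3])] [ 0.129 -0.018 -0.259] [492.58466028 708.19070293]
hinge [0.55  0.455 0.072] [array([1.8, 0.1]), array([-0.8, -0.9])] [ 0.074 -0.05  -0.068] [206.55532386 125.89255678]
hinge2 [0.549 0.454 0.075] [array([ 2.1, -0.7]), array([-5.5, -6.7])] [ 0.073 -0.05  -0.07 ] [206.51482074 128.34680621]
```

The lid's edge passes within 2 cm of where the wrist camera would be. I'll turn the tool half round, giving the same grasp with the camera on the free side, and look at the result.

```bash
python3 -m creep '[0,0,-0.2,-0.97,0.5,0,0,-0.2,-0.97,0.5,0,0,-0.2,-0.97,0.5,0,0,-0.2,-0.97,0.5,0,0,-0.2,-0.97,0.5,0,0,0,-0.97,0.5,0,0,0,-0.97,0.5,0,0,0,-0.97,0.5,0,0,0,-0.97,0.5,0,0,0,-0.97,0.5,0,0,0,-0.97,0.5,0,0,0,-0.97,0.5,0,0,0,-0.97,0.5,0,0,0,-0.97,0.5,0,0,0,-0.97,0.5,0,0,0,-0.97,0.5,0,0,0,-0.97,0.5,0,0,0,-0.97,0.5,0,0,0.2,-0.97,0.5,0,0,0.2,-0.97,0.5]'; python3 -m creep '[0,0,0.2,-0.97,0.5,0,0,0.2,-0.97,0.5,0,0,0.2,-0.97,0.5,0,0,0,-0.97,0.5,0,0,0,-0.97,0.5,0,0,0,-0.97,0.5,0,0,0,-0.97,0.5,0,0,0,0,0.5]'
python3 - <<'E'
from h import *
tilt(); go((.5089,.3743,.022),208.5)
E
```

```text
time: 36.87
ee_pos: [0.5064, 0.3747, 0.1871]
orientation: [0.155, 0.988, -0.006, 0.001]
contact_force: [0.7, 1.1, -0.1]
opening: 0.0429
finger_force: 0.0
time: 37.53
ee_pos: [0.5062, 0.3744, 0.1748]
orientation: [-0.247, 0.969, -0.006, -0.002]
contact_force: [-0.4, 0.5, -0.5]
opening: 0.0426
finger_force: 0.0
z [-0.001  -0.0131 -0.9999] xtool az -151.37 pos [0.5062 0.3744 0.1748] q [ 0.602  0.291  1.821 -0.012  1.039 -1.463] t 37.5 F [-0.4  0.5 -0.5]
turn u 0.02 then shift u [-0.17  0.01  4.94] grasp now [0.5062 0.3737 0.1208]
```

```bash
python3 -m creep '[-0.1,0,1,0,0.5,-0.07,0,1,0,0.5,0,0,1,0,0.5,0,0,1,0,0.5,0,0,0.5,0,0.5,0,0,0.4,0,0.5,0,0,0,0,0.5,0,0,0,0,1,0,0,0,0,1,0,0,0,0,1,0,0,0,0,1,0,0,0,0,1,0,0,0,0,1,0,0,-0.5,0,1,0,0,-1,0,1,0,0,-1,0,1,0,0,-1,0,1,0,0,-1,0,1,0,0,-1,0,1]' 40; python3 -c "
from h import *; tilt(); go((.4856,-.207,.14))"
```

```text
time: 39.12
ee_pos: [0.5085, 0.3775, 0.1874]
orientation: [-0.247, 0.969, -0.006, -0.003]
contact_force: [0.8, 0.5, 0.4]
opening: 0.0095
finger_force: 40.2
z [-0.0019 -0.0133 -0.9999] xtool az -151.44 pos [0.5085 0.3775 0.1874] q [ 0.604  0.285  1.802 -0.011  1.064 -1.46 ] t 39.1 F [0.8 0.5 0.4]
turn u 0.0 then shift u [ 14.96 -25.09   0.06] grasp now [0.5084 0.3768 0.1334]
```

```bash
python3 -m creep '[0.6,-1,0,0,1,0.6,-1,0,0,1,0.6,-1,0,0,1,0.6,-1,0,0,1,0.6,-1,0,0,1,0.6,-1,0,0,1,0.6,-1,0,0,1,0.6,-1,0,0,1,0.6,-1,0,0,1,0.6,-1,0,0,1,0.6,-1,0,0,1,0.6,-1,0,0,1,0.6,-1,0,0,1,0.6,-1,0,0,1,0.6,-1,0,0,1,0.6,-1,0,0,1,0.6,-1,0,0,1,0.6,-1,0,0,1,0.6,-1,0,0,1,0.6,-1,0,0,1]'; python3 -m creep '[0.6,-1,0,0,1,0.6,-1,0,0,1,0.6,-1,0,0,1,0.6,-1,0,0,1,0.6,-1,0,0,1,0,0,1,0,1,0,0,1,0,1,0,0,1,0,1,0,0,0.9,0,1,0,0,0,0,1]'; python3 -c "
from h import *; tilt(); go((.4856,-.207,.055))"; python3 -m creep '[0,0,0,0,0.5,0,0,0,0,0.5,0,0,0,0,0.5,0,0,0,0,0.5,0,0,-1,0,0.5,0,0,-1,0,0.5,0,0,-1,0,0.5,0,0,-1,0,0.5,0,0,-1,0,0.5]'; python3 -c "
from h import *; bars(); go((.4535,.387,.13),184)"
```

```text
time: 40.78
ee_pos: [0.4889, -0.0893, 0.1926]
orientation: [-0.247, 0.969, -0.006, -0.002]
contact_force: [0.2, 0.9, 0.2]
opening: 0.0095
finger_force: 40.2
time: 41.62
ee_pos: [0.4814, -0.2046, 0.1123]
orientation: [-0.247, 0.969, -0.004, -0.005]
contact_force: [-0.5, -0.4, -1.5]
opening: 0.0092
finger_force: 40.2
z [-0.0082 -0.0097 -0.9999] xtool az -151.46 pos [ 0.4814 -0.2046  0.1123] q [-0.443  0.183  2.093 -0.016  0.869 -2.502] t 41.6 F [-0.5 -0.4 -1.5]
turn u 0.0 then shift u [-0.16 -0.19  0.16] grasp now [ 0.481  -0.2051  0.0583]
time: 42.37
ee_pos: [0.4848, -0.2045, 0.2179]
orientation: [-0.247, 0.969, -0.007, -0.002]
contact_force: [-0.0, 0.9, -0.8]
opening: 0.0424
finger_force: 0.0
blob area 47.40625 [0.4535 0.3873] len 0.0358 az -172.1 px [178. 252.]
turn u 3.57 then shift u [-0.37 29.75  1.42] grasp now [ 0.4875 -0.2065  0.1685]
```

```bash
python3 -m creep '[0,0,0,0.9,0.5,0,0,0,0.9,0.5,0,0,0,0.9,0.5,0,0,0,0.8,0.5,0,1,0,0,0.5,0,1,0,0,0.5,0,1,0,0,0.5,0,1,0,0,0.5,0,1,0,0,0.5,0,1,0,0,0.5,0,1,0,0,0.5,0,1,0,0,0.5,0,1,0,0,0.5,0,1,0,0,0.5,0,1,0,0,0.5,0,1,0,0,0.5,0,1,0,0,0.5,0,1,0,0,0.5,0,1,0,0,0.5,0,1,0,0,0.5]'; python3 -m creep '[0,1,0,0,0.5,0,1,0.1,0,0.5,0,1,0.1,0,0.5,0,1,0.1,0,0.5,0,1,0.1,0,0.5,0,1,0.1,0,0.5,0,1,0.1,0,0.5,0,1,0.1,0,0.5,0,1,0.1,0,0.5,-0.1,1,0.1,0,0.5,-0.1,1,0.1,0,0.5,-0.1,1,0.1,0,0.5,0,1,0.1,0,0.5,0,0.75,0.1,0,0.5,0,0,0,0,0.5,0,0,0,0,0.5]'
python3 - <<'E'
from h import *
tilt(); go((.4535,.387,.022),184); c=cam("wrist"); im=read_camera("wrist"); cv2.imwrite("pics/w6.png",cv2.resize(im[160:320,220:420,::-1],None,fx=2,fy=2)); print((proj(c,(.4535,.387,.0055))-(220,160))*2,(proj(c,(.4535-.018,.387-.001,.0055))-(220,160))*2)
E
```

```text
time: 44.08
ee_pos: [0.4596, 0.1156, 0.2125]
orientation: [-0.039, 0.999, -0.006, -0.0]
contact_force: [-0.2, -0.2, 0.1]
opening: 0.0428
finger_force: 0.0
time: 45.42
ee_pos: [0.4437, 0.3892, 0.1823]
orientation: [-0.04, 0.999, -0.007, -0.001]
contact_force: [0.1, -0.5, -0.5]
opening: 0.0425
finger_force: 0.0
z [-0.0011 -0.0132 -0.9999] xtool az -175.42 pos [0.4437 0.3892 0.1823] q [ 0.682  0.214  1.902 -0.011  1.035 -0.963] t 45.4 F [ 0.1 -0.5 -0.5]
turn u 0.09 then shift u [-0.5  -0.04  5.31] grasp now [0.4436 0.3885 0.1283]
[193.02591145 187.12998964] [194.26655896 139.23595446]
```

View pics/w6.png

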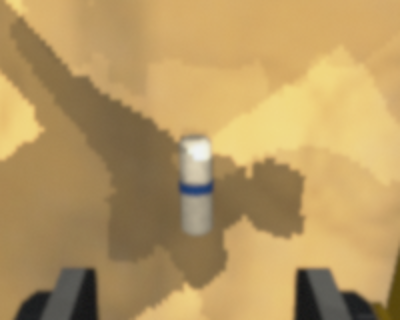

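The ring is at (196,187) against a predicted (193,187), about 1 mm off and well aligned. I'll pick it up.

```bash
python3 -m creep '[-0.25,0,1,0,0.5,-0.25,0,1,0,0.5,0,0,1,0,0.5,0,0,1,0,0.5,0,0,0.6,0,0.5,0,0,0.6,0,0.5,0,0,0,0,0.5,0,0,0,0,1,0,0,0,0,1,0,0,0,0,1,0,0,0,0,1,0,0,0,0,1,0,0,0,0,1,0,0,-0.5,0,1,0,0,-1,0,1,0,0,-1,0,1,0,0,-1,0,1,0,0,-1,0,1,0,0,-1,0,1]' 40; python3 -c "
from h import *; tilt(); go((.485,-.18,.14))"
```

```text
time: 47.05
ee_pos: [0.4534, 0.3894, 0.1893]
orientation: [-0.039, 0.999, -0.007, -0.001]
contact_force: [0.9, 0.5, -0.2]
opening: 0.0093
finger_force: 40.3
z [-0.0018 -0.0132 -0.9999] xtool az -175.5 pos [0.4534 0.3894 0.1893] q [ 0.672  0.22   1.88  -0.011  1.051 -0.972] t 47.0 F [ 0.9  0.5 -0.2]
turn u 0.0 then shift u [  0.65 -28.47   0.14] grasp now [0.4533 0.3887 0.1353]
```

```bash
python3 -m creep '[0,-1,0,0,1,0,-1,0,0,1,0,-1,0,0,1,0,-1,0,0,1,0,-1,0,0,1,0,-1,0,0,1,0,-1,0,0,1,0,-1,0,0,1,0,-1,0,0,1,0,-1,0,0,1,0,-1,0,0,1,0,-1,0,0,1,0,-1,0,0,1,0,-1,0,0,1,0,-1,0,0,1,0,-1,0,0,1,0,-1,0,0,1,0.1,-1,0,0,1,0.1,-1,0,0,1,0.1,-1,0,0,1]'; python3 -m creep '[0.1,-1,0,0,1,0.1,-1,0,0,1,0.1,-1,0,0,1,0,-1,0,0,1,0,-1,0,0,1,0,-1,0,0,1,0,-1,0,0,1,0,-1,0,0,1,0,-0.4,0,0,1,0,0,1,0,1,0,0,1,0,1,0,0,1,0,1,0,0,0.6,0,1,0,0,0,0,1]'; python3 -c "
from h import *; tilt(); go((.485,-.18,.06))"; python3 -m creep '[0,0,0,0,0.5,0,0,0,0,0.5,0,0,0,0,0.5,0,0,0,0,0.5,0,0,-1,0,0.5,0,0,-1,0,0.5,0,0,-1,0,0.5,0,0,-1,0,0.5,0,0,-1,0,0.5]'
python3 - <<'E'
from h import *
im=read_camera("top")[:,:,::-1]; a=cv2.resize(im[200:280,235:315],None,fx=5,fy=5,interpolation=cv2.INTER_CUBIC)
b=cv2.resize(read_camera("wrist")[60:480,120:540,::-1],(400,400)); cv2.imwrite("pics/c7.png",np.hstack([a,b])); tilt()
E
```

```text
time: 48.72
ee_pos: [0.4787, -0.0105, 0.1936]
orientation: [-0.039, 0.999, -0.006, -0.001]
contact_force: [-0.3, 0.2, -1.1]
opening: 0.0091
finger_force: 40.3
time: 49.88
ee_pos: [0.4839, -0.1772, 0.1205]
orientation: [-0.039, 0.999, -0.005, -0.004]
contact_force: [-0.9, 0.1, -0.5]
opening: 0.0093
finger_force: 40.3
z [-0.0072 -0.0103 -0.9999] xtool az -175.5 pos [ 0.4839 -0.1772  0.1205] q [-0.393  0.157  2.105 -0.016  0.883 -2.032] t 49.9 F [-0.9  0.1 -0.5]
turn u 0.0 then shift u [-0.07 -0.12  0.33] grasp now [ 0.4835 -0.1777  0.0665]
time: 50.63
ee_pos: [0.4866, -0.1772, 0.2253]
orientation: [-0.039, 0.999, -0.007, -0.0]
contact_force: [0.6, 0.4, -0.0]
opening: 0.0427
finger_force: 0.0
z [ 0.0072 -0.0164 -0.9998] xtool az -175.5 pos [ 0.489  -0.1782  0.2284] q [-0.391  0.026  2.019 -0.014  1.083 -2.033] t 50.7 F [0.4 0.5 1.7]
```

View pics/c7.png

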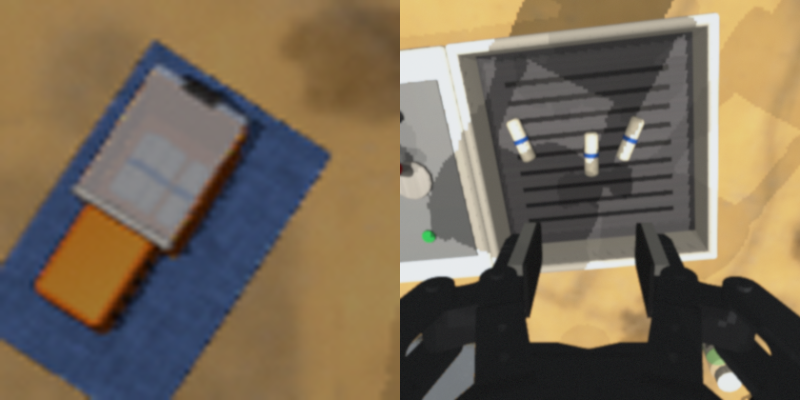

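All three bars are in the tray, and the box hasn't moved: its rear corners in the crop are at (36,287) and (100,330). I'll pinch only the rear top corner of the grip block. At 20 N the nose-heavy box can then swing nose-down in the fingers, and at 120 N it is held.

```bash
python3 -c "
from h import *
f=lambda u,v,z: ray(cam('top'),235+(u+.5)/5-.5,200+(v+.5)/5-.5,z)[:2]
K=[f(36,287,.046),f(100,330,.046)];L=[f(158,65,.047),f(246,122,.047),f(170,250,.047),f(78,190,.047)]
d=np.mean(L[:2],0)-np.mean(K,0); print(np.mean(K,0),d,np.hypot(*d),np.degrees(np.arctan2(d[1],d[0])),[np.degrees(np.arctan2(*(q[::-1]))) for q in(L[0]-L[3],L[1]-L[2])])
go((.428,.2025,.15),148.7)"
```

```text
[0.42783076 0.2021047 ] [ 0.1083388  -0.06262855] 0.12513844474301078 -30.03137330540335 [np.float64(-30.516704988868558), np.float64(-28.871603967074496)]
turn u 5.21 then shift u [12.55 14.72  0.89] grasp now [ 0.4894 -0.1791  0.1745]
```

```bash
python3 -m creep '[0,0,0,0.85,0,0,0,0,0.85,0,0,0,0,0.85,0,0,0,0,0.85,0,0,0,0,0.85,0,0,0,0,0.85,0,0.85,1,0,0,0,0.85,1,0,0,0,0.85,1,0,0,0,0.85,1,0,0,0,0.85,1,0,0,0,0.85,1,0,0,0,0.85,1,0,0,0,0.85,1,0,0,0,0.85,1,0,0,0,0.85,1,0,0,0,0.85,1,0,0,0,0.85,1,0,0,0,0.85,1,0,0,0,0.85,1,0,0,0]'; python3 -m creep '[0.6,0.7,0,0,0,0,0,0.5,0,0,0,0,0,0,0,0,0,0,0,0]'; python3 -c "
from h import *; tilt(); go((.427,.2025,.052),149.4)"
```

```text
time: 52.4
ee_pos: [0.4232, 0.1861, 0.2184]
orientation: [0.264, 0.965, -0.006, 0.001]
contact_force: [-0.0, 0.1, -0.8]
opening: 0.0854
finger_force: 0.0
time: 52.73
ee_pos: [0.4197, 0.2022, 0.2073]
orientation: [0.263, 0.965, -0.007, 0.0]
contact_force: [0.3, -0.3, 0.3]
opening: 0.0856
finger_force: 0.0
z [-0.0037 -0.0145 -0.9999] xtool az 149.46 pos [0.4197 0.2022 0.2073] q [ 0.402 -0.046  2.134 -0.014  1.063 -0.629] t 52.7 F [ 0.3 -0.3  0.3]
turn u 0.01 then shift u [-0.27  0.31  5.06] grasp now [0.4195 0.2014 0.1533]
```

```bash
python3 -m creep '[-0.13,0.15,1,0,0,-0.14,0.16,1,0,0,0,0,1,0,0,0,0,1,0,0,0,0,0.7,0,0,0,0,0.3,0,0,0,0,0,0,0,0,0,0,0,0]'; python3 -c "
from h import *; tilt(); go((.427,.2025,.052),149.4)"; python3 -m creep '[0,0,0,0,1,0,0,0,0,1,0,0,0,0,1,0,0,0,0,1,0,0,0,0,1,0,0,0,0,1,0,0,0,0,1]' 20; python3 -c "
from h import *; tilt()"
```

```text
time: 53.4
ee_pos: [0.4286, 0.2036, 0.1087]
orientation: [0.264, 0.964, -0.007, 0.001]
contact_force: [-0.2, 0.5, -0.3]
opening: 0.0856
finger_force: 0.0
z [-0.0015 -0.0131 -0.9999] xtool az 149.37 pos [0.4286 0.2036 0.1087] q [ 0.398  0.105  2.193 -0.015  0.851 -0.628] t 53.4 F [-0.2  0.5 -0.3]
turn u -0.0 then shift u [ 0.06 -0.05  0.14] grasp now [0.4285 0.2029 0.0548]
time: 53.98
ee_pos: [0.4289, 0.2045, 0.1096]
orientation: [0.263, 0.965, -0.006, 0.002]
contact_force: [-1.8, -0.6, 6.1]
opening: 0.0395
finger_force: 20.1
z [ 0.     -0.0125 -0.9999] xtool az 149.45 pos [0.4289 0.2045 0.1096] q [ 0.399  0.104  2.192 -0.015  0.851 -0.628] t 54.0 F [-1.8 -0.6  6.1]
```

```bash
python3 -m creep '[-0.43,0,-0.93,0,1,-0.57,0,-0.82,0,1,-0.71,0,-0.72,0,1,-0.82,0,-0.6,0,1,0,0,0,0,1,0,0,0,0,1,0,0,0,0,1]'
python3 - <<'E'
from h import *
tilt(); s=observe(); R=Rot.from_quat(s["orientation"]).as_matrix(); c=cam("scene"); g=s["ee_pos"]+.06*R[:,2]
print(proj(c,g)); u,v=proj(c,g); im=read_camera("scene")[:,:,::-1]; u,v=int(u),int(v); cv2.imwrite("pics/s8.png",cv2.resize(im[v-70:v+90,u-90:u+110],None,fx=3,fy=3,interpolation=cv2.INTER_CUBIC)); cv2.imwrite("pics/raw_s8.png",im)
E
```

```text
time: 54.57
ee_pos: [0.4706, 0.1792, 0.169]
orientation: [0.264, 0.965, -0.007, -0.0]
contact_force: [-0.3, -0.5, -2.1]
opening: 0.0391
finger_force: 20.8
z [-0.0041 -0.0133 -0.9999] xtool az 149.41 pos [0.4706 0.1792 0.169 ] q [ 0.321  0.072  2.093 -0.014  0.984 -0.709] t 54.6 F [-0.3 -0.5 -2.1]
[289.87685062 295.97033906]
```

View pics/s8.png

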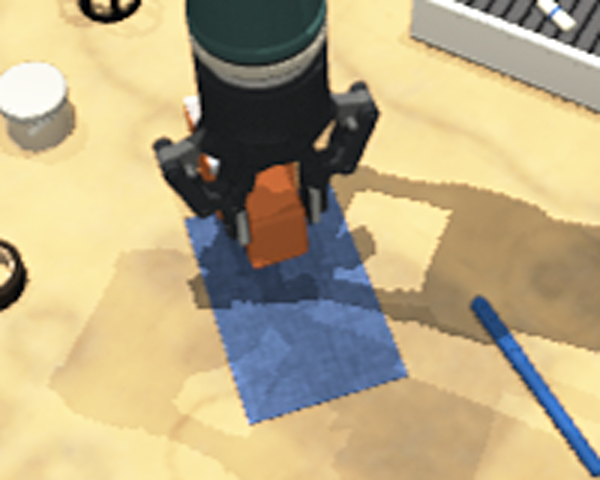

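```bash
cat >> h.py <<'E'
def boxpts(P,az,th,pts):
    a=np.radians(az); N=np.array([np.cos(a),np.sin(a),0]); W=np.array([-np.sin(a),np.cos(a),0]); Z=np.array([0,0,1.]); c,s=np.cos(np.radians(th)),np.sin(np.radians(th))
    n=c*N-s*Z; u=s*N+c*Z
    return [P+x*n+z*u+y*W for x,y,z in pts]
E
python3 - <<'E'
from h import *
s=observe(); R=Rot.from_quat(s["orientation"]).as_matrix(); c=cam("scene"); P=s["ee_pos"]+.064*R[:,2]
u0,v0=[int(q) for q in proj(c,s["ee_pos"]+.06*R[:,2])]
for th in(0,15,30,45,60):
    print(th,[((proj(c,X)-(u0-90,v0-70))*3).round().tolist() for X in boxpts(P,-30.6,th,[(-.003,.02,-.04),(-.003,-.02,-.04),(-.003,.02,.004),(-.003,-.02,.004),(.12,.028,.004)])])
E
```

```text
0 [[245.0, 262.0], [304.0, 244.0], [241.0, 223.0], [302.0, 205.0], [176.0, 86.0]]
15 [[250.0, 273.0], [309.0, 255.0], [241.0, 221.0], [301.0, 203.0], [182.0, 118.0]]
30 [[254.0, 281.0], [313.0, 262.0], [240.0, 219.0], [301.0, 202.0], [190.0, 156.0]]
45 [[257.0, 285.0], [317.0, 266.0], [240.0, 218.0], [300.0, 200.0], [200.0, 197.0]]
60 [[259.0, 284.0], [320.0, 266.0], [239.0, 217.0], [299.0, 199.0], [211.0, 240.0]]
```

The box has only drooped about 10°, so 20 N still holds it. I'll raise it and jerk it up and down to ratchet the nose down, measuring the tip angle by code: the fit of the projected box outline to the orange pixels.

```bash
cat >> h.py <<'E'
def boxtilt(az=None,d=.064,x0=-.003,z0=.004,cams=("scene","wrist"),rng=range(-10,146,4)):
    s=observe(); R=Rot.from_quat(s["orientation"]).as_matrix(); P=s["ee_pos"]+d*R[:,2]
    if az is None: az=np.degrees(np.arctan2(-R[1,0],-R[0,0]))
    out={}
    for n in cams:
        c=cam(n); im=read_camera(n); hsv=cv2.cvtColor(im,cv2.COLOR_RGB2HSV)
        m=((hsv[...,0]<15)&(hsv[...,1]>165)&(hsv[...,2]>50)).astype(np.uint8)
        cv2.imwrite(f"pics/m_{n}.png",m*255)
        near=np.zeros_like(m); u,v=proj(c,P); cv2.circle(near,(int(u),int(v)),75 if n=="scene" else 230,1,-1); m=m&near; sc=[]
        for th in rng:
            h=np.zeros_like(m)
            for pr in([(x,y,z) for x in(x0,x0+.055) for y in(-.02,.02) for z in(z0-.044,z0)],[(x0+.053+a*b,y,z0-.044+a*.044) for a in(0,1) for b in(0,) for y in(-.028,.028)]+[(x0+.11,y,z0-.044) for y in(-.028,.028)]+[(x0+.124,y,z0) for y in(-.028,.028)]):
                q=np.array([proj(c,X) for X in boxpts(P,az,th,pr)],np.int32); cv2.fillConvexPoly(h,cv2.convexHull(q),1)
            sc.append((m&h).sum()/max(1,m.sum())-.15*(h.sum()-(m&h).sum())/max(1,m.sum()))
        sc=np.array(sc); k=np.argsort(sc)[::-1][:4]; print(n,"orange",m.sum(),[(list(rng)[i],sc[i].round(3)) for i in k])
E
python3 -c "
from h import *; boxtilt()"
python3 -m creep '[0,0,-1,0,1,0,0,-1,0,1,0,0,-1,0,1,0,0,1,0,1,0,0,-1,0,1,0,0,-1,0,1,0,0,1,0,1,0,0,1,0,1,0,0,-1,0,1,0,0,-1,0,1,0,0,1,0,1,0,0,1,0,1,0,0,-1,0,1,0,0,-1,0,1,0,0,1,0,1,0,0,1,0,1,0,0,-1,0,1,0,0,-1,0,1,0,0,0,0,1]' 20; python3 -c "
from h import *; tilt(); boxtilt()"
```

```text
scene orange 551 [(34, np.float64(0.774)), (30, np.float64(0.771)), (38, np.float64(0.755)), (26, np.float64(0.754))]
wrist orange 12614 [(30, np.float64(0.924)), (26, np.float64(0.923)), (34, np.float64(0.918)), (22, np.float64(0.915))]
time: 56.3
ee_pos: [0.4732, 0.1812, 0.2526]
orientation: [0.263, 0.965, -0.005, 0.003]
contact_force: [1.5, -0.7, -0.3]
opening: 0.0394
finger_force: 21.4
z [ 0.0026 -0.0115 -0.9999] xtool az 149.47 pos [0.4732 0.1812 0.2526] q [ 0.323 -0.016  2.014 -0.013  1.144 -0.71 ] t 56.3 F [ 1.5 -0.7 -0.3]
scene orange 717 [(50, np.float64(0.92)), (46, np.float64(0.904)), (54, np.float64(0.886)), (58, np.float64(0.879))]
wrist orange 10058 [(50, np.float64(0.968)), (46, np.float64(0.954)), (54, np.float64(0.951)), (42, np.float64(0.92))]
```

Both cameras now agree on 50°, up from about 30°, so the ratcheting works. I'll continue.

```bash
python3 -m creep '[0,0,1,0,1,0,0,1,0,1,0,0,-1,0,1,0,0,-1,0,1,0,0,1,0,1,0,0,1,0,1,0,0,-1,0,1,0,0,-1,0,1,0,0,1,0,1,0,0,1,0,1,0,0,-1,0,1,0,0,-1,0,1,0,0,1,0,1,0,0,1,0,1,0,0,-1,0,1,0,0,-1,0,1,0,0,1,0,1,0,0,0,0,1]' 20; python3 -c "
from h import *; tilt(); boxtilt()"
```

```text
time: 57.9
ee_pos: [0.4705, 0.1797, 0.2274]
orientation: [0.264, 0.965, -0.007, -0.001]
contact_force: [-1.1, -0.9, -3.7]
opening: 0.0392
finger_force: 21.5
z [-0.0051 -0.0141 -0.9999] xtool az 149.44 pos [0.4705 0.1797 0.2274] q [ 0.322  0.007  2.041 -0.013  1.103 -0.71 ] t 57.9 F [-1.1 -0.9 -3.7]
scene orange 678 [(58, np.float64(0.931)), (54, np.float64(0.911)), (62, np.float64(0.904)), (50, np.float64(0.901))]
wrist orange 9898 [(54, np.float64(0.978)), (50, np.float64(0.962)), (46, np.float64(0.929)), (42, np.float64(0.892))]
```

```bash
python3 -c "
from h import *; go((.4806,-.1774,.19),189.85,.064)"
```

```text
turn u -5.88 then shift u [  2.52 -17.65  -1.05] grasp now [0.4698 0.1786 0.1639]
```

```bash
python3 -m creep '[0,0,-0.2,-0.84,1,0,0,-0.2,-0.84,1,0,0,-0.2,-0.84,1,0,0,-0.2,-0.84,1,0,0,-0.2,-0.84,1,0,0,-0.2,-0.84,1,0,0,-0.2,-0.84,1,0.14,-1,0,0,1,0.14,-1,0,0,1,0.14,-1,0,0,1,0.14,-1,0,0,1,0.14,-1,0,0,1,0.14,-1,0,0,1,0.14,-1,0,0,1,0.14,-1,0,0,1,0.14,-1,0,0,1,0.14,-1,0,0,1,0.14,-1,0,0,1,0.14,-1,0,0,1,0.14,-1,0,0,1]' 50; python3 -m creep '[0.14,-1,0,0,1,0.14,-1,0,0,1,0.14,-1,0,0,1,0.14,-1,0,0,1,0.14,-0.6,0,0,1,0,0,0,0,1,0,0,0,0,1]';python3 -c "
from h import *; tilt(); go((.4806,-.1774,.155),189.85,.064); boxtilt()"
```

```text
time: 59.67
ee_pos: [0.48, -0.0828, 0.2609]
orientation: [-0.086, 0.996, -0.006, -0.002]
contact_force: [0.2, -0.8, -1.6]
opening: 0.0375
finger_force: 50.4
time: 60.25
ee_pos: [0.4823, -0.1751, 0.2623]
orientation: [-0.085, 0.996, -0.006, -0.002]
contact_force: [-0.1, 0.4, -0.7]
opening: 0.0378
finger_force: 50.5
z [-0.0025 -0.0119 -0.9999] xtool az -170.23 pos [ 0.4823 -0.1751  0.2623] q [-0.39  -0.014  1.993 -0.013  1.16  -2.126] t 60.2 F [-0.1  0.4 -0.7]
turn u -0.01 then shift u [ 0.08 -0.04  2.17] grasp now [ 0.4821 -0.1758  0.1983]
scene orange 941 [(50, np.float64(0.86)), (54, np.float64(0.846)), (46, np.float64(0.807)), (58, np.float64(0.807))]
wrist orange 9981 [(54, np.float64(0.935)), (50, np.float64(0.922)), (46, np.float64(0.89)), (58, np.float64(0.862))]
```

```bash
python3 -m creep '[0.3,0,0,0,1,0,0,1,0,1,0,0,1,0,1,0,0,0.9,0,1,0,0,0,0,1]' 50; python3 -c "
from h import *; tilt()"; python3 -m creep '[-0.5,0,0,0,1,-0.5,0,-0.05,0,1,-0.5,0,-0.1,0,1,-0.5,0,-0.1,0,1,-0.5,0,-0.1,0,1,-0.5,0,-0.1,0,1,-0.5,0,-0.05,0,1,0,0,0,0,1]' 20; python3 -c "
from h import *; tilt(); boxtilt(); go((.4806+.077*.9853,-.1774+.077*.171,.15),189.85,.064)"
```

```text
time: 60.77
ee_pos: [0.4737, -0.175, 0.201]
orientation: [-0.086, 0.996, -0.005, -0.005]
contact_force: [-1.8, 0.1, -2.3]
opening: 0.0376
finger_force: 51.0
z [-0.0085 -0.01   -0.9999] xtool az -170.08 pos [ 0.4737 -0.175   0.201 ] q [-0.396  0.035  2.066 -0.014  1.045 -2.133] t 60.8 F [-1.8  0.1 -2.3]
time: 61.43
ee_pos: [0.5484, -0.1644, 0.2154]
orientation: [-0.086, 0.996, -0.007, 0.0]
contact_force: [-2.6, -0.4, -1.3]
opening: 0.0378
finger_force: 44.1
z [ 0.0016 -0.0132 -0.9999] xtool az -170.1 pos [ 0.5484 -0.1644  0.2154] q [-0.329  0.141  1.921 -0.014  1.074 -2.066] t 61.4 F [-2.6 -0.4 -1.3]
scene orange 986 [(90, np.float64(0.876)), (86, np.float64(0.859)), (94, np.float64(0.839)), (98, np.float64(0.771))]
wrist orange 6217 [(86, np.float64(0.803)), (90, np.float64(0.778)), (94, np.float64(0.747)), (98, np.float64(0.715))]
turn u 0.01 then shift u [-0.52 -0.03  0.03] grasp now [ 0.5462 -0.1654  0.1505]
```

The rim push has taken it to about 88° with under 3 N. I'll push on over the rim to roughly 125-130°.

```bash
python3 -m creep '[-0.5,0,0,0,1,-0.5,0,0,0,1,-0.5,0,0.05,0,1,-0.5,0,0.1,0,1,-0.5,0,0.15,0,1,-0.5,0,0.2,0,1,-0.5,0,0.2,0,1,0,0,0,0,1,0,0,0,0,1]' 20; python3 -c "
from h import *; tilt(); boxtilt()"
```

```text
time: 62.28
ee_pos: [0.615, -0.1525, 0.1995]
orientation: [-0.086, 0.996, -0.006, -0.002]
contact_force: [-1.1, -0.7, -1.2]
opening: 0.0378
finger_force: 32.9
z [-0.0025 -0.0126 -0.9999] xtool az -170.11 pos [ 0.615  -0.1525  0.1995] q [-0.277  0.268  1.799 -0.015  1.073 -2.013] t 62.3 F [-1.1 -0.7 -1.2]
scene orange 1206 [(130, np.float64(0.879)), (134, np.float64(0.858)), (126, np.float64(0.854)), (138, np.float64(0.81))]
wrist orange 21668 [(126, np.float64(0.947)), (130, np.float64(0.937)), (134, np.float64(0.922)), (138, np.float64(0.907))]
```

```bash
python3 -m creep '[0,0,0,0,1,0,0,0,0,1,0,0,0,0,1,0,0,0,0,1,0.5,0,-0.2,0,1,0.5,0,-0.2,0,1,0.5,0,-0.2,0,1,0.5,0,-0.2,0,1,0.5,0,-0.2,0,1,0.5,0,-0.2,0,1,0.5,0,-0.1,0,1,0,0,0,0,1,0,0,0,0,1,0,0,0,0,1,0,0,0,0,1]' 120
python3 - <<'E'
from h import *
tilt(); boxtilt(); im=read_camera("scene")[:,:,::-1]; u,v=[int(q) for q in proj(cam("scene"),(.48,-.18,.05))]; print(u,v)
a=cv2.resize(im[v-110:v+70,u-90:u+90],None,fx=2.2,fy=2.2,interpolation=cv2.INTER_CUBIC); b=cv2.resize(read_camera("wrist")[:,:,::-1],(396,297)); b=np.vstack([b,np.zeros((a.shape[0]-297,396,3),np.uint8)]); cv2.imwrite("pics/s9.png",np.hstack([a,b])); cv2.imwrite("pics/raw_s9.png",im)
E
```

```text
time: 63.63
ee_pos: [0.546, -0.1645, 0.2265]
orientation: [-0.086, 0.996, -0.006, -0.001]
contact_force: [-0.4, -0.2, -0.9]
opening: 0.0315
finger_force: 119.3
z [-0.0011 -0.0129 -0.9999] xtool az -170.14 pos [ 0.546  -0.1645  0.2265] q [-0.33   0.127  1.914 -0.014  1.097 -2.067] t 63.6 F [-0.4 -0.2 -0.9]
scene orange 1183 [(110, np.float64(0.86)), (114, np.float64(0.853)), (106, np.float64(0.818)), (118, np.float64(0.806))]
wrist orange 10763 [(110, np.float64(0.84)), (114, np.float64(0.818)), (106, np.float64(0.811)), (118, np.float64(0.797))]
387 212
```

View pics/s9.png

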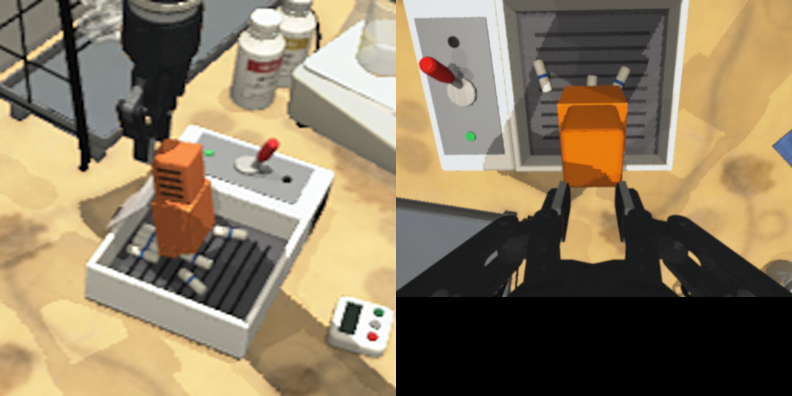

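The lid hangs open on the left at about (130,205). The bars lie in the tray at (145,240), (135,255), (230,232), (200,258) and (190,280), and the box sits at about 110°. I'll shake it to free any bar left inside.

```bash
python3 -m creep '[1,0,-0.2,0,1,-1,0,0,0,1,1,0,0,0,1,-1,0,0,0,1,1,0,0,0,1,-0.5,0,0,0,1,0,1,0,0,1,0,-1,0,0,1,0,-1,0,0,1,0,1,0,0,1,0,1,0,0,1,0,-1,0,0,1,0,0,0,0,1,0,0,0,0,1]' 120; python3 -c "
from h import *; tilt(); boxtilt()"
```

```text
time: 65.0
ee_pos: [0.5364, -0.1663, 0.2307]
orientation: [-0.086, 0.996, -0.006, -0.001]
contact_force: [-0.5, 0.2, -1.9]
opening: 0.0314
finger_force: 119.8
z [-9.000e-04 -1.300e-02 -9.999e-01] xtool az -170.18 pos [ 0.5364 -0.1663  0.2307] q [-0.339  0.107  1.929 -0.014  1.103 -2.075] t 65.0 F [-0.5  0.2 -1.9]
scene orange 1195 [(110, np.float64(0.87)), (114, np.float64(0.847)), (106, np.float64(0.809)), (118, np.float64(0.792))]
wrist orange 10859 [(110, np.float64(0.844)), (114, np.float64(0.823)), (106, np.float64(0.814)), (118, np.float64(0.8))]
```

```bash
python3 -m creep '[0,0,-1,0,1,0,0,-1,0,1,0,0,0,0,1,0,0,0,0,1,0,0,0,0,1,0,0,1,0,1,0,0,-1,0,1,0,0,-1,0,1,0,0,1,0,1,0,0,1,0,1,0,0,-1,0,1,0,0,-1,0,1,0,0,1,0,1,0,0,1,0,1,0,0,-1,0,1,0,0,-1,0,1,0,0,0,0,1]' 20; python3 -c "
from h import *; tilt(); boxtilt()"
```

```text
time: 66.52
ee_pos: [0.5369, -0.1656, 0.2923]
orientation: [-0.086, 0.996, -0.007, 0.0]
contact_force: [0.9, -0.9, 0.1]
opening: 0.0315
finger_force: 119.9
z [ 0.0015 -0.0139 -0.9999] xtool az -170.15 pos [ 0.5369 -0.1656  0.2923] q [-0.337  0.056  1.865 -0.013  1.214 -2.076] t 66.5 F [ 0.9 -0.9  0.1]
scene orange 1321 [(114, np.float64(0.863)), (110, np.float64(0.856)), (118, np.float64(0.814)), (106, np.float64(0.792))]
wrist orange 11153 [(110, np.float64(0.847)), (114, np.float64(0.824)), (106, np.float64(0.806)), (118, np.float64(0.804))]
```

Dropping the force with the fingers still commanded shut did not relax the grip. I'll command a closure just short of letting go (about 37 mm opening), then re-grip at 20 N.

```bash
python3 -m creep '[0,0,0,0,0.56,0,0,0,0,0.56,0,0,0,0,0.56]' 20; python3 -m creep '[0,0,0,0,0.56,0,0,0,0,1,0,0,0,0,1,0,0,0,0,1]' 20;python3 -c "
from h import *; tilt(); boxtilt(rng=range(40,146,4))"
```

```text
time: 66.87
ee_pos: [0.5353, -0.1652, 0.2891]
orientation: [-0.086, 0.996, -0.006, -0.002]
contact_force: [0.6, -0.7, -0.9]
opening: 0.0379
finger_force: 32.6
time: 67.2
ee_pos: [0.5359, -0.1654, 0.2905]
orientation: [-0.086, 0.996, -0.006, -0.001]
contact_force: [1.2, 0.4, -1.1]
opening: 0.0376
finger_force: 32.6
z [-0.0014 -0.0129 -0.9999] xtool az -170.15 pos [ 0.5359 -0.1654  0.2905] q [-0.337  0.057  1.868 -0.013  1.214 -2.076] t 67.2 F [ 1.2  0.4 -1.1]
scene orange 1272 [(108, np.float64(0.857)), (104, np.float64(0.85)), (112, np.float64(0.821)), (116, np.float64(0.783))]
wrist orange 9644 [(104, np.float64(0.84)), (108, np.float64(0.817)), (112, np.float64(0.795)), (116, np.float64(0.769))]
```

```bash
python3 -m creep '[0,0,1,0,0.54,0,0,-1,0,0.54,0,0,-1,0,0.54,0,0,1,0,0.54,0,0,1,0,0.54,0,0,-1,0,0.54,0,0,-1,0,0.54,0,0,1,0,0.54,0,0,1,0,0.54,0,0,-1,0,0.54,0,0,-1,0,0.54,0,0,1,0,0.54,0,0,1,0,0.54,0,0,-1,0,0.54,0,0,0,0,0.54]' 20;python3 -c "
from h import *; tilt(); boxtilt(rng=range(30,146,4))"
```

```text
time: 68.55
ee_pos: [0.5361, -0.1655, 0.2916]
orientation: [-0.086, 0.996, -0.007, -0.001]
contact_force: [0.4, -0.9, 0.6]
opening: 0.0393
finger_force: 9.0
z [-7.000e-04 -1.330e-02 -9.999e-01] xtool az -170.14 pos [ 0.5361 -0.1655  0.2916] q [-0.337  0.056  1.867 -0.014  1.216 -2.076] t 68.5 F [ 0.4 -0.9  0.6]
scene orange 1061 [(86, np.float64(0.85)), (82, np.float64(0.82)), (90, np.float64(0.82)), (94, np.float64(0.774))]
wrist orange 5263 [(82, np.float64(0.768)), (86, np.float64(0.754)), (90, np.float64(0.717)), (94, np.float64(0.681))]
```

The box is at about 84° with its lid hanging shut. I'll re-grip moderately and carry it back over the mat.

```bash
python3 -m creep '[0,0,0,0,0.57,0,0,0,0,0.57]' 40; python3 -c "
from h import *; go((.5376,.1245,.18),147.7,.064)"
```

```text
time: 68.82
ee_pos: [0.5361, -0.1654, 0.2908]
orientation: [-0.086, 0.996, -0.007, -0.001]
contact_force: [-0.3, -0.4, -2.4]
opening: 0.0373
finger_force: 34.3
turn u 6.13 then shift u [ 7.72 12.36  2.15] grasp now [ 0.536  -0.1663  0.2268]
```

```bash
python3 -m creep '[0,0,0,0.87,0.57,0,0,0,0.87,0.57,0,0,0,0.87,0.57,0,0,0,0.87,0.57,0,0,0,0.87,0.57,0,0,0,0.87,0.57,0,0,0,0.87,0.57,0.62,1,0,0,0.57,0.62,1,0,0,0.57,0.62,1,0,0,0.57,0.62,1,0,0,0.57,0.62,1,0,0,0.57,0.62,1,0,0,0.57,0.62,1,0.2,0,0.57,0.62,1,0.2,0,0.57,0.62,1,0.2,0,0.57,0.62,1,0.2,0,0.57,0.62,1,0.2,0,0.57,0.62,1,0.2,0,0.57,0.25,0.4,0.2,0,0.57]'; python3 -m creep '[0,0,0.5,0,0.57,0,0,0,0,0.57]'
python3 - <<'E'
from h import *
tilt(); go((.5376,.1245,.125),147.7,.064); boxtilt(rng=range(30,146,4)); 
im=read_camera("top")[:,:,::-1]; cv2.imwrite("pics/raw_t10.png",im)
a=cv2.resize(im[190:290,355:455],(400,400),interpolation=cv2.INTER_CUBIC)
o=cv2.resize(cv2.imread("pics/raw_top0.png")[205:265,240:300],(400,400),interpolation=cv2.INTER_CUBIC); cv2.imwrite("pics/t10.png",np.hstack([a,o]))
E
```

```text
time: 70.48
ee_pos: [0.5369, 0.1286, 0.2586]
orientation: [0.275, 0.961, -0.006, 0.001]
contact_force: [-0.8, 0.2, -2.9]
opening: 0.0372
finger_force: 34.3
time: 70.65
ee_pos: [0.5358, 0.1256, 0.2464]
orientation: [0.275, 0.961, -0.008, -0.0]
contact_force: [-0.5, -0.5, -1.6]
opening: 0.0374
finger_force: 34.5
z [-0.0046 -0.0144 -0.9999] xtool az 148.08 pos [0.5358 0.1256 0.2464] q [ 0.192  0.077  1.93  -0.015  1.141 -0.816] t 70.7 F [-0.5 -0.5 -1.6]
turn u 0.05 then shift u [-0.08  0.09  2.87] grasp now [0.5355 0.1247 0.1824]
scene orange 742 [(78, np.float64(0.873)), (82, np.float64(0.858)), (86, np.float64(0.845)), (74, np.float64(0.837))]
wrist orange 6687 [(82, np.float64(0.839)), (86, np.float64(0.837)), (90, np.float64(0.81)), (94, np.float64(0.781))]
```

View pics/t10.png

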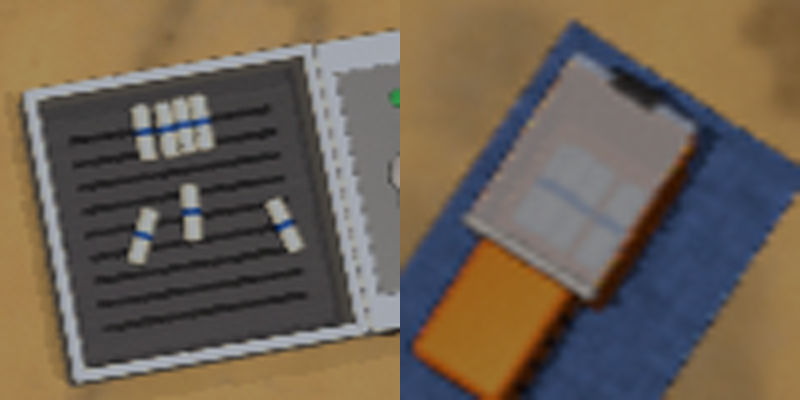

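The tray holds seven bars: four together at about (175,127) and three at (143,235), (190,213) and (284,225). Four is the most the box can hold, so it is empty. Next I'll set the nose on the mat and roll the box upright.

```bash
python3 -m creep '[0,0,1,0,0.57,0,0,1,0,0.57,0,0,0.7,0,0.57,0,0,0.3,0,0.57,0,0,0.1,0,0.55,0,0,0,0,0.55]' 20; python3 -c "
from h import *; tilt(); boxtilt(rng=range(30,146,4))"; python3 -m creep '[0.3,0,0.15,0,0.55,0.3,0,0.1,0,0.55,0.3,0,0.1,0,0.55,0.3,0,0,0,0.55,0,0,0,0,0.55]'; python3 -c "
from h import *; tilt(); boxtilt(rng=range(30,146,4))"
```

```text
time: 71.3
ee_pos: [0.5375, 0.1242, 0.1878]
orientation: [0.276, 0.961, -0.006, 0.002]
contact_force: [-0.3, -0.5, -2.4]
opening: 0.0388
finger_force: 19.8
z [-4.000e-04 -1.320e-02 -9.999e-01] xtool az 147.92 pos [0.5375 0.1242 0.1878] q [ 0.188  0.136  1.983 -0.015  1.026 -0.815] t 71.3 F [-0.3 -0.5 -2.4]
scene orange 652 [(78, np.float64(0.866)), (82, np.float64(0.85)), (86, np.float64(0.834)), (90, np.float64(0.817))]
wrist orange 6686 [(82, np.float64(0.836)), (86, np.float64(0.833)), (90, np.float64(0.803)), (94, np.float64(0.775))]
time: 71.82
ee_pos: [0.5175, 0.1386, 0.1831]
orientation: [0.276, 0.961, -0.005, 0.003]
contact_force: [-2.4, 0.1, 13.8]
opening: 0.0386
finger_force: 23.9
z [ 0.0032 -0.0114 -0.9999] xtool az 147.99 pos [0.5175 0.1386 0.1831] q [ 0.221  0.111  2.021 -0.014  1.009 -0.783] t 71.8 F [-2.4  0.1 13.8]
scene orange 456 [(66, np.float64(0.823)), (70, np.float64(0.79)), (62, np.float64(0.783)), (74, np.float64(0.77))]
wrist orange 8014 [(82, np.float64(0.906)), (86, np.float64(0.886)), (90, np.float64(0.863)), (78, np.float64(0.853))]
```

```bash
python3 -m creep '[0.5,0,0,0,0.55,0.5,0,0.04,0,0.55,0.48,0,0.12,0,0.55,0.48,0,0.13,0,0.55,0.45,0,0.21,0,0.55,0,0,0,0,0.55]'; python3 -c "
from h import *; tilt(); boxtilt(rng=range(10,106,4))"; python3 -m creep '[0.45,0,0.21,0,0.55,0.41,0,0.28,0,0.55,0.41,0,0.29,0,0.55,0,0,0,0,0.55]'; python3 -c "
from h import *; tilt(); boxtilt(rng=range(-10,106,4))"
```

```text
time: 72.42
ee_pos: [0.4728, 0.164, 0.1678]
orientation: [0.275, 0.961, -0.007, -0.001]
contact_force: [-1.8, 1.4, 3.2]
opening: 0.0383
finger_force: 24.4
z [-0.0051 -0.0129 -0.9999] xtool az 148.05 pos [0.4728 0.164  0.1678] q [ 0.29   0.068  2.1   -0.013  0.982 -0.716] t 72.4 F [-1.8  1.4  3.2]
scene orange 646 [(62, np.float64(0.89)), (66, np.float64(0.861)), (54, np.float64(0.853)), (50, np.float64(0.853))]
wrist orange 10479 [(50, np.float64(0.951)), (54, np.float64(0.95)), (46, np.float64(0.922)), (42, np.float64(0.888))]
time: 72.85
ee_pos: [0.4515, 0.1767, 0.1516]
orientation: [0.275, 0.961, -0.007, -0.001]
contact_force: [-1.6, 0.4, 0.5]
opening: 0.039
finger_force: 25.1
z [-0.0051 -0.0137 -0.9999] xtool az 148.03 pos [0.4515 0.1767 0.1516] q [ 0.328  0.061  2.143 -0.014  0.947 -0.677] t 72.8 F [-1.6  0.4  0.5]
scene orange 652 [(46, np.float64(0.875)), (50, np.float64(0.873)), (42, np.float64(0.85)), (38, np.float64(0.825))]
wrist orange 11087 [(46, np.float64(0.961)), (42, np.float64(0.959)), (38, np.float64(0.947)), (34, np.float64(0.927))]
```

```bash
python3 -m creep '[0.35,0,0.35,0,0.55,0.3,0,0.35,0,0.55,0.3,0,0.35,0,0.55,0.2,0,0.35,0,0.55,0.2,0,0.35,0,0.55,0.1,0,0.3,0,0.55,0,0,0,0,0.55,0,0,0,0,0.55]'; python3 -c "
from h import *; tilt(); boxtilt(rng=range(-12,66,3))"
```

```text
time: 73.62
ee_pos: [0.4289, 0.1915, 0.1124]
orientation: [0.276, 0.961, -0.007, 0.001]
contact_force: [-2.7, 0.2, 6.3]
opening: 0.0385
finger_force: 34.0
z [-0.0025 -0.0132 -0.9999] xtool az 148.0 pos [0.4289 0.1915 0.1124] q [ 0.373  0.09   2.2   -0.015  0.858 -0.629] t 73.6 F [-2.7  0.2  6.3]
scene orange 481 [(45, np.float64(0.743)), (39, np.float64(0.737)), (48, np.float64(0.735)), (42, np.float64(0.733))]
wrist orange 12381 [(30, np.float64(0.923)), (27, np.float64(0.921)), (33, np.float64(0.92)), (24, np.float64(0.917))]
```

```bash
python3 -m creep '[0,0,0.12,0,0.55,0,0,0,0,0.54,0,0,0,0,0.5,0,0,0,0,0.4,0,0,0,0,0,0,0,0,0,0,0,0,-0.5,0,0,0,0,-1,0,0,0,0,-1,0,0,0,0,-1,0,0,0,0,-1,0,0]'
python3 - <<'E'
from h import *
tilt()
# box pose: fit to orange in wrist view with box flat on the mat (z=.002): score over x,y,az
c=cam("wrist"); im=read_camera("wrist"); hsv=cv2.cvtColor(im,cv2.COLOR_RGB2HSV); cv2.imwrite("pics/raw_w11.png",im[:,:,::-1])
m=((hsv[...,0]<20)&(hsv[...,1]>165)&(hsv[...,2]>50)).astype(np.uint8)
n,l,st,ce=cv2.connectedComponentsWithStats(m); 
for i in np.argsort(st[1:,4])[::-1][:3]+1:
    k=cv2.findContours((l==i).astype(np.uint8),0,2)[0][0]; print(st[i],ce[i].round(), cv2.approxPolyDP(k,6,True)[:,0].tolist())
E
```

```text
time: 74.63
ee_pos: [0.4294, 0.1924, 0.2014]
orientation: [0.276, 0.961, -0.006, 0.001]
contact_force: [0.4, -0.6, -1.3]
opening: 0.0852
finger_force: 0.0
z [-0.0015 -0.013  -0.9999] xtool az 147.98 pos [0.4294 0.1924 0.2014] q [ 0.375 -0.032  2.132 -0.013  1.048 -0.63 ] t 74.6 F [ 0.4 -0.6 -1.3]
[ 280  226   76   84 5046] [318. 270.] [[296, 227], [280, 308], [355, 309], [341, 227]]
```

Run:
```python
from h import *
c=cam("wrist"); a=np.radians(-32); N=np.array([np.cos(a),np.sin(a)])
for off in(0,.01,-.01):
  r=np.array([.4294,.1924])+off*N; P=np.array([*r,.002])
  print(off,[proj(c,X).round().tolist() for X in boxpts(P,-32,0,[(0,.02,0),(0,-.02,0),(0,.02,.044),(0,-.02,.044),(.054,.02,.044),(.054,-.02,.044),(.052,.028,.047),(.123,.028,.047),(.123,-.028,.047)])])
# bright lid / black clasp & blue mat extents
im=cv2.imread("pics/raw_w11.png"); hsv=cv2.cvtColor(im,cv2.COLOR_BGR2HSV)
for v in range(215,480,12): print(v,[im[v,u].tolist() for u in(265,300,318,340,372)])
```

```text
0 [[342.0, 226.0], [291.0, 226.0], [346.0, 244.0], [286.0, 243.0], [344.0, 315.0], [288.0, 315.0], [356.0, 315.0], [353.0, 397.0], [280.0, 397.0]]
0.01 [[342.0, 238.0], [291.0, 238.0], [345.0, 258.0], [286.0, 257.0], [344.0, 327.0], [288.0, 327.0], [355.0, 327.0], [352.0, 408.0], [280.0, 407.0]]
-0.01 [[342.0, 213.0], [291.0, 213.0], [346.0, 229.0], [286.0, 229.0], [344.0, 303.0], [288.0, 302.0], [356.0, 302.0], [353.0, 386.0], [279.0, 386.0]]
215 [[137, 98, 75], [120, 85, 66], [121, 86, 65], [148, 105, 80], [125, 89, 68]]
227 [[96, 69, 55], [13, 49, 98], [17, 53, 103], [25, 54, 101], [121, 87, 67]]
239 [[97, 70, 55], [13, 76, 155], [14, 74, 150], [14, 71, 145], [129, 92, 70]]
251 [[93, 69, 54], [11, 68, 134], [19, 68, 135], [22, 116, 217], [76, 55, 43]]
263 [[98, 71, 54], [22, 82, 162], [16, 68, 135], [10, 66, 134], [83, 61, 48]]
275 [[96, 69, 54], [16, 84, 168], [16, 68, 136], [22, 68, 136], [78, 56, 44]]
287 [[89, 64, 50], [12, 82, 167], [15, 81, 166], [19, 81, 163], [117, 82, 63]]
299 [[91, 65, 51], [16, 82, 166], [13, 82, 166], [17, 79, 161], [149, 107, 81]]
311 [[95, 68, 53], [
[... 511 characters left out ...]
61, 168, 180], [163, 169, 181], [161, 168, 180], [106, 174, 215]]
395 [[87, 143, 181], [166, 176, 189], [161, 167, 176], [166, 175, 187], [105, 174, 216]]
407 [[77, 127, 163], [86, 140, 177], [67, 109, 138], [106, 175, 216], [104, 171, 213]]
419 [[48, 72, 91], [85, 134, 169], [100, 157, 194], [107, 165, 204], [57, 86, 106]]
431 [[22, 19, 21], [22, 18, 17], [23, 24, 23], [24, 25, 21], [24, 23, 22]]
443 [[23, 21, 22], [24, 24, 24], [25, 26, 25], [27, 27, 26], [23, 23, 21]]
455 [[27, 25, 24], [23, 25, 25], [28, 27, 27], [24, 23, 24], [23, 23, 21]]
467 [[23, 25, 23], [27, 27, 27], [26, 23, 23], [24, 26, 23], [23, 22, 22]]
479 [[22, 22, 21], [26, 27, 25], [27, 25, 24], [26, 24, 22], [26, 27, 25]]
```

The wrist image fits a flat box within a few pixels: block rows 227-309, lid to about 400. So the box is upright with its lid shut and lies fully on the mat, its origin about 11 mm from the centre, close to where it started. Now back to the toggle.

```bash
python3 -m creep '[0,0,-0.5,-0.87,0,0,0,-0.5,-0.87,0,0,0,-0.5,-0.87,0,0,0,-0.5,-0.87,0,0,0,0,-0.87,0,0,0,0,-0.87,0,0,0,0,-0.87,0]'; python3 -c "
from h import *; tilt(); go((.4833,-.316,.16),189.85)"
```

```text
time: 75.27
ee_pos: [0.4297, 0.193, 0.2408]
orientation: [-0.088, 0.996, -0.006, -0.001]
contact_force: [-0.1, -0.3, -0.5]
opening: 0.0854
finger_force: 0.0
z [-5.000e-04 -1.260e-02 -9.999e-01] xtool az -169.85 pos [0.4297 0.193  0.2408] q [ 0.376 -0.074  2.093 -0.013  1.128 -1.366] t 75.3 F [-0.1 -0.3 -0.5]
turn u 0.04 then shift u [  1.7  -25.48   1.66] grasp now [0.4297 0.1923 0.1868]
```

```bash
python3 -m creep '[0.07,-1,0,0,0,0.07,-1,0,0,0,0.07,-1,0,0,0,0.07,-1,0,0,0,0.07,-1,0,0,0,0.07,-1,0,0,0,0.07,-1,0,0,0,0.07,-1,0,0,0,0.07,-1,0,0,0,0.07,-1,0,0,0,0.07,-1,0,0,0,0.07,-1,0,0,0,0.07,-1,0,0,0,0.07,-1,0,0,0,0.07,-1,0,0,0,0.07,-1,0,0,0,0.07,-1,0,0,0,0.07,-1,0,0,0,0.07,-1,0,0,0,0.07,-1,0,0,0]'; python3 -m creep '[0.07,-1,0,0,0,0.07,-1,0,0,0,0.07,-1,0,0,0,0.07,-1,0,0,0,0.02,-0.5,0.5,0,0,0,0,0.5,0,0,0,0,0.5,0,0,0,0,0,0,0,0,0,0,0,0]'
python3 - <<'E'
from h import *
tilt(); go((.4833,-.316,.0897),189.85); c=cam("wrist"); im=read_camera("wrist"); hsv=cv2.cvtColor(im,cv2.COLOR_RGB2HSV)
m=(((hsv[...,0]<6)|(hsv[...,0]>174))&(hsv[...,1]>180)&(hsv[...,2]>60)).astype(np.uint8); n,l,st,ce=cv2.connectedComponentsWithStats(m)
print([(st[i].tolist(),ce[i].round()) for i in np.argsort(st[1:,4])[::-1][:2]+1]); D=np.array([.9853,.1711])
for f in(-.4,.4):
  P=lambda L:np.r_[np.array([.504,-.3124])+L*np.sin(f)*D,.04+L*np.cos(f)]; print(f,[proj(c,P(L)).round() for L in(.036,.0515,.067)])
E
```

```text
time: 76.93
ee_pos: [0.4704, -0.2069, 0.2456]
orientation: [-0.086, 0.996, -0.006, -0.001]
contact_force: [-0.4, 0.0, -0.2]
opening: 0.0857
finger_force: 0.0
time: 77.68
ee_pos: [0.4788, -0.2943, 0.2144]
orientation: [-0.086, 0.996, -0.005, -0.003]
contact_force: [-0.2, 0.2, 0.1]
opening: 0.0852
finger_force: 0.0
z [-0.0047 -0.0103 -0.9999] xtool az -170.1 pos [ 0.4788 -0.2943  0.2144] q [-0.59   0.125  1.942 -0.013  1.074 -2.327] t 77.7 F [-0.2  0.2  0.1]
turn u 0.01 then shift u [-0.07 -1.05  3.54] grasp now [ 0.4786 -0.2948  0.1604]
[([266, 262, 27, 24, 478], array([279., 273.])), ([41, 363, 20, 15, 79], array([ 51., 369.]))]
-0.4 [array([284., 270.]), array([282., 270.]), array([279., 269.])]
0.4 [array([285., 310.]), array([284., 330.]), array([281., 352.])]
```

The red blob at (279,273) matches the bat at -0.4, home. I'll pinch it.

```bash
python3 -m creep '[0,-0.6,0,0,0.3,-0.05,-0.45,0.5,0,0.3,0,0,1,0,0.3,0,0,1,0,0.3,0,0,0.6,0,0.3,0,0,0.4,0,0.3,0,0,0,0,0.3,0,0,0,0,0.3]'; python3 -c "
from h import *; tilt(); go((.4833,-.316,.0897),189.85)"
```

```text
time: 78.4
ee_pos: [0.4845, -0.3176, 0.1464]
orientation: [-0.086, 0.996, -0.006, -0.001]
contact_force: [-0.4, -0.3, -0.1]
opening: 0.0597
finger_force: 0.0
z [-0.0018 -0.0127 -0.9999] xtool az -170.15 pos [ 0.4845 -0.3176  0.1464] q [-0.618  0.229  1.959 -0.014  0.948 -2.353] t 78.4 F [-0.4 -0.3 -0.1]
turn u 0.0 then shift u [0.03 0.12 0.13] grasp now [ 0.4844 -0.3183  0.0924]
```

```bash
python3 -m creep '[0,0.1,0.1,0,0.3,0,0,0,0,1,0,0,0,0,1,0,0,0,0,1,0,0,0,0,1,0,0,0,0,1,0,0,0,0,1,0,0,0,0,1,0,0,0,0,1]' 50; python3 -m creep '[0.1,0,-0.25,0,1,0.11,0,-0.26,0,1,0,0,0,0,1,0,0,0,0,1]'; python3 -m creep '[-0.25,0,-0.1,0,1,-0.25,0,-0.07,0,1,-0.25,0,-0.05,0,1,-0.25,0,-0.03,0,1,-0.25,0,0,0,1,-0.25,0,0,0,1,-0.25,0,0.03,0,1,-0.25,0,0.05,0,1,-0.25,0,0.07,0,1,-0.25,0,0.1,0,1,0,0,0,0,1,0,0,0,0,1]'; python3 -c "
from h import *; tilt(); go((.504+.025*.9853,-.3124+.025*.171,.1),189.85)"
```

```text
time: 79.15
ee_pos: [0.4844, -0.3156, 0.1453]
orientation: [-0.086, 0.996, -0.007, -0.001]
contact_force: [-0.4, 0.7, 5.5]
opening: 0.0121
finger_force: 50.5
time: 79.48
ee_pos: [0.4803, -0.3162, 0.1548]
orientation: [-0.086, 0.996, -0.007, -0.001]
contact_force: [5.2, -0.8, -4.0]
opening: 0.0122
finger_force: 49.1
time: 80.48
ee_pos: [0.5281, -0.3075, 0.1541]
orientation: [-0.086, 0.996, -0.006, -0.003]
contact_force: [-3.3, -2.7, -2.2]
opening: 0.0119
finger_force: 49.2
z [-0.0048 -0.0125 -0.9999] xtool az -170.11 pos [ 0.5281 -0.3075  0.1541] q [-0.562  0.276  1.882 -0.016  0.98  -2.297] t 80.5 F [-3.3 -2.7 -2.2]
turn u 0.01 then shift u [-0.04 -0.    0.  ] grasp now [ 0.5279 -0.3082  0.1001]
```

Swung to +x. I'll push slightly further, let it go home along its length, release, rise, and check everything.

```bash
python3 -m creep '[-0.08,0,0.03,0,1,0.1,0,0.25,0,1,0.1,0,0.25,0,1,0,0,0.1,0,1,0,0,0,0,1,0,0,0,0,0.3,0,0,0,0,0.3,0,0,0,0,0.3,0,0,0,0,0.3,0,0,-1,0,0.3,0,0,-1,0,0.3,0,0,-1,0,0.2,0,0,-1,0,0.1,0,0,-1,0,0,0,0,-1,0,0,0,0,-1,0,0]'
python3 - <<'E'
from h import *
tilt(); c=cam("wrist"); im=read_camera("wrist"); hsv=cv2.cvtColor(im,cv2.COLOR_RGB2HSV)
m=(((hsv[...,0]<6)|(hsv[...,0]>174))&(hsv[...,1]>180)&(hsv[...,2]>60)).astype(np.uint8); n,l,st,ce=cv2.connectedComponentsWithStats(m)
print([(st[i].tolist(),ce[i].round()) for i in np.argsort(st[1:,4])[::-1][:2]+1]); D=np.array([.9853,.1711])
for f in(-.4,.4):
 for p in(0,.008):
  P=lambda L:np.r_[np.array([.504,-.3124])+L*np.sin(f)*D,.04+L*np.cos(f)]; print(f,p,[proj(c,P(L+p)).round() for L in(.036,.0515,.067)])
print("top, unchanged?"); a=cv2.imread("pics/raw_top0.png").astype(int); t=read_camera("top")[:,:,::-1]; cv2.imwrite("pics/raw_tf.png",t)
d=(np.abs(t.astype(int)-a).max(2)>60).astype(np.uint8); d[330:]=0; n,l,st,ce=cv2.connectedComponentsWithStats(cv2.dilate(d,np.ones((3,3)))); print([(s.tolist(),x.round().tolist()) for s,x in zip(st[1:],ce[1:]) if s[4]>20])
bars(); bars(355,195,455,285,(10,400))
E
```

```text
time: 81.82
ee_pos: [0.5267, -0.3062, 0.2823]
orientation: [-0.086, 0.996, -0.006, -0.001]
contact_force: [-0.8, -0.0, -0.2]
opening: 0.0854
finger_force: 0.0
z [-0.0019 -0.0124 -0.9999] xtool az -170.16 pos [ 0.5267 -0.3062  0.2823] q [-0.562  0.153  1.777 -0.012  1.207 -2.3  ] t 81.8 F [-0.8 -0.  -0.2]
[([309, 218, 17, 33, 488], array([317., 235.])), ([120, 273, 6, 7, 15], array([123., 277.]))]
-0.4 0 [array([318., 183.]), array([318., 177.]), array([317., 171.])]
-0.4 0.008 [array([318., 180.]), array([317., 174.]), array([317., 167.])]
0.4 0 [array([318., 218.]), array([318., 230.]), array([317., 243.])]
0.4 0.008 [array([318., 224.]), array([317., 237.]), array([317., 250.])]
top, unchanged?
[([395, 135, 171, 196, 13216], [479.0, 246.0]), ([528, 151, 13, 10, 89], [533.0, 156.0]), ([290, 177, 8, 16, 87], [294.0, 184.0]), ([241, 213, 49, 56, 1101], [265.0, 241.0]), ([387, 213, 23, 18, 327], [398.0, 222.0]), ([179, 224, 12, 14, 95], [184.0, 231.0]), ([399, 235, 7, 16, 101], [402.0, 242.0]), ([420, 239, 11, 15, 97], [425.0, 245.0]), ([386, 241, 9, 16, 101], [390.0, 248.0]), ([174, 244, 8, 16, 105], [178.0, 252.0]), ([630, 312, 10, 14, 110], [635.0, 318.0]), ([556, 315, 50, 16, 365], [581.0, 324.0]), ([339, 323, 7, 8, 39], [342.0, 326.0]), ([379, 323, 6, 7, 34], [381.0, 326.0])]
blob area 49.0625 [ 0.471  -0.1512] len 0.0373 az -15.7 px [390. 249.]
blob area 37.375 [ 0.48   -0.2406] len 0.0348 az -160.0 px [426. 246.]
blob area 52.40625 [ 0.4869 -0.1817] len 0.0353 az 179.8 px [402. 243.]
blob area 242.375 [ 0.5413 -0.1705] len 0.0497 az -80.1 px [398. 222.]
```

The bat reads rows 218-251, which matches on and home. Seven bars are in the tray, none are left on the bench, and the jar, vials and tape show no change from the start image. Handing in.

```bash
python3 -c "
from workcell import *; print(hand_in())"
```

```text
the job is handed in; nothing more can be done
None
```

I handed the job in after about 82 s of the 210 s allowed; `hand_in()` gave no verdict, but by camera all seven bars are in the tray, the box is upright, lid shut, on the mat, the toggle went off first and is now back on and home, and the jar, vials and tape have not moved.

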